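# Put the compound bars away in the covered chutes

## Task

Finish putting the three bars of polishing compound away in the sloping rack: one has been laid on its chute but not slid down, two still lie on the mat. Each belongs in the chute that fits its width: lay it lengthways on the open tongue and slide it down under the clear dust cover until it is fully home against the stop at the bottom. The bars are brittle, so set them down and slide them home gently, and leave everything else on the bench where it is.

Things in the scene. Friction and masses are not known exactly. Their poses are not given: they have to be found in the camera images.
- bar_wide_center (a point): centre (half-way up) of the wide bar of polishing compound: a plain brown-grey block 150 mm long (its x axis), 58 wide (y), 40 high (z), about 0.6 kg give or take a third, brittle, the same either way round. It starts flat on the mat, in any of three places and at any angle among the clutter, with the narrow bar on top.
- chute_wide: fixed sloped metal chute for the wide bar, in any of the three places. Origin: middle of the sloping floor at the inner face of the back stop (lower end); x points straight down the slope (16 deg below level), y left, z square to the floor. Walls 66 mm apart, 48 high; over them the clear cover, top at z = 51, its lip up to 57. Home, the bar's centre is at x = -75, z = 20, its tail sticks 40 mm out of the walls
- chute_wide_mouth (a point): the mouth of that chute, on its floor (126 mm uphill of the stop): here the wall ends flare out to about 82 mm apart (88 mm over all); from x = -110 mm down the walls are straight; the cover begins with an upturned lip at -115
- chute_wide_top (a point): top end of that chute's open tongue, on its floor (240 mm uphill of the stop): from here to the walls the floor is a 4 mm sheet 44 mm wide with no sides, so fingers can straddle a bar lying on it; only a 12 mm wide post stands under its middle
- bar_wide: the wide bar itself (origin: centre of its underside)
- bar_medium_center (a point): centre (half-way up) of the medium bar of polishing compound: a plain brown-grey block 135 mm long (its x axis), 44 wide (y), 36 high (z), about 0.36 kg give or take a third, brittle, the same either way round. It starts lying on the tongue of its own chute, a little askew, its nose just in the mouth.
- chute_medium: fixed sloped metal chute for the medium bar, in any of the three places. Origin: middle of the sloping floor at the inner face of the back stop (lower end); x points straight down the slope (16 deg below level), y left, z square to the floor. Walls 52 mm apart, 44 high; over them the clear cover, top at z = 47, its lip up to 53. Home, the bar's centre is at x = -67.5, z = 18, its tail sticks 25 mm out of the walls
- chute_medium_mouth (a point): the mouth of that chute, on its floor (126 mm uphill of the stop): here the wall ends flare out to about 68 mm apart (74 mm over all); from x = -110 mm down the walls are straight; the cover begins with an upturned lip at -115
- chute_medium_top (a point): top end of that chute's open tongue, on its floor (240 mm uphill of the stop): from here to the walls the floor is a 4 mm sheet 30 mm wide with no sides, so fingers can straddle a bar lying on it; only a 12 mm wide post stands under its middle
- bar_medium: the medium bar itself (origin: centre of its underside)
- bar_narrow_center (a point): centre (half-way up) of the narrow bar of polishing compound: a plain brown-grey block 120 mm long (its x axis), 30 wide (y), 30 high (z), about 0.18 kg give or take a third, brittle, the same either way round. It starts lying across the top of the wide bar.
- chute_narrow: fixed sloped metal chute for the narrow bar, in any of the three places. Origin: middle of the sloping floor at the inner face of the back stop (lower end); x points straight down the slope (16 deg below level), y left, z square to the floor. Walls 38 mm apart, 38 high; over them the clear cover, top at z = 41, its lip up to 47. Home, the bar's centre is at x = -60, z = 15, its tail sticks 10 mm out of the walls
- chute_narrow_mouth (a point): the mouth of that chute, on its floor (126 mm uphill of the stop): here the wall ends flare out to about 54 mm apart (60 mm over all); from x = -110 mm down the walls are straight; the cover begins with an upturned lip at -115
- chute_narrow_top (a point): top end of that chute's open tongue, on its floor (240 mm uphill of the stop): from here to the walls the floor is a 4 mm sheet 16 mm wide with no sides, so fingers can straddle a bar lying on it; only a 12 mm wide post stands under its middle
- bar_narrow: the narrow bar itself (origin: centre of its underside)
- rack: plywood board (300 x 290 x 12 mm, fixed, left or right of the robot) that carries the three chutes side by side, 88 mm from centre to centre, all sloping the same way, lower ends away from the robot; the walls of the chutes are 3 mm thick. Bars slide on the metal with friction 0.3 to 0.46: they stay where they are laid and must be pushed down from behind. Origin: middle of its underside
- mat: black rubber bench mat, 380 x 370 x 3 mm, fixed, on the other side of the robot from the rack; two bars and the clutter are on it; origin: middle of its underside
- wheel_center (a point): bystander, leave alone: spare grinding wheel, 125 mm across, 22 thick, lying flat on the mat; the point is its centre
- spindle: bystander, leave alone: steel taper spindle standing on the mat, 32 mm across at the foot, 85 high; origin under its foot
- dresser: bystander, leave alone: wheel dresser lying on the mat: wooden handle 24 mm wide, 22 high, from x = -85 to 45 mm, steel roller head 44 mm across and 44 high centred at x = 58; origin underneath
- jar: bystander, leave alone: jar, 56 mm across, 75 high, standing on the mat; origin under its foot
- bottle: bystander, leave alone: white bottle, 58 mm across, 130 high; origin under its foot
- tin: bystander, leave alone: steel tin, 72 mm across, 90 high; origin under its foot
- brush: bystander, leave alone: bench brush, 200 mm long, lying at the back of the bench
Things that resemble listed ones, but are neither listed nor needed, are in the scene too. Leave any red look-alike of the bar_wide alone.

How it is judged:
By the outcome, as a careful person would: the job done as asked, in the order asked, and still so for the second after the job is handed in, with the robot touching nothing.
It also fails if it takes over 72 s, if anything falls off the work surface, if the arm or the gripper's body presses on something with over 40 N, if the wrist force passes 120 N, or if a joint passes its speed limit or range.

## Robot

A 6-joint arm with a two-finger parallel gripper is mounted at the origin on the work surface. World frame = base frame: x ahead of the robot, y to its left, z up, the work surface at z = 0. Lengths are in mm, angles in degrees, forces in N, time in s.
With the tool pointing down it reaches from about 350 to 850 mm from the base axis. Payload 8.1 kg.
Tool frame: the origin (TCP) lies on the centre line of the jaws, within the pads' length; the fingertips stand r.tip_extent ahead of it and the grasp point (between the pads) lies 8 mm behind it (r.tip_extent is the distance from the TCP to the fingertips, in mm); z points along the fingers, y is the direction in which the jaws open and shut (so a half turn about z gives the same grasp; the last joint's range is limited). The gripper opens to 85 mm and grips with 20 to 120 N. Pads are 22 mm wide; open, the fingers measure 114 mm over their backs; the gripper's body (76 mm by 85 mm) begins 54 mm behind the grasp point. The pads swing forward as they close: fully open they stand 13 mm farther back than shut.
Start: joints at [-75.08, 7.471, 85.268, -0, 87.261, -4.893], TCP at [203.39, -564.48, 242.292] pointing down, gripper open.
Joint ranges: [-169.43, 169.43], [-51.17, 129.36], [1.28, 143.12], [-76.62, 256.62], [0, 156.53], [-152.29, 152.29]. Speed limits (degrees/s): [136.94, 136.94, 159.86, 180, 180, 180].

## Interface

Orientations are given as [roll, pitch, yaw] about the fixed x, y, z axes, in that order (R = Rz(yaw) Ry(pitch) Rx(roll)).
In Python, from bench import sense, optics, hand_in, spotter, r gives the robot as it stands.
- The arm moves only by the tool apply_moves, never from a script. Its argument "series" is a list of rows, each a list of 3 entries, a list of its own where there are three numbers: the opening, from 0 (shut) to 1 (fully open), then the shift along the world's x, y, z in m, then the turn about the world's z in rad. In form: [[grip, [x, y, z], turn], ...]. A call has 1 to 5 rows; each row is the pose to reach, as a shift and turn from the pose measured when the call began; what a row does not reach only later rows make up. A row lasts 1/8 s, in which the tool goes at most 62.5 mm and 10.7 degrees, less where a joint would pass 70% of its speed; a pose out of reach is approached as far as the arm can. A call with a gripper value outside its range is refused whole. The fingers move at their own pace and stop on an object; "grip_force" is the grip in N (left out, the last holds). Time passes only in rows, so rows that repeat a pose let the fingers close. It gives the time, the measured TCP pose, the force and the opening at its end, in the units of the state.
- sense(): the state, without advancing time (a new reading comes with each control period).
- optics.snapshot(name): name is "scene" or "top" or "wrist"; returns a dict with "color" (400x640x3 uint8, blue, green, red), "intrinsics" (3x3 intrinsics, pixels), "distortion" ([k1, k2, p1, p2, k3] as OpenCV has them; the pictures are not rectified), "rvec" (rotation vector, rad) and "tvec" (3), from world to camera coordinates, as OpenCV has them. Camera axes: x right, y down, z forward; pixel columns grow to the right and rows downward; lengths in mm; the calibration is good to about 2 mm. A picture is of the moment at which its call begins. There is no depth.
- hand_in(): hands the job in, once; it reports no verdict.
Trained networks look in a picture, given as the dict that the camera call returned (one of the last four; its "shot" number tells which), for a name from the list of things; names that differ only in an ending like _2 or _b are one class to them, and where a whole thing is asked for, a point or a joint stands for the part that bears it (a point fixed in the world has none). Each returns a list of dicts, best first, with "p" (0 to 1); they miss things now and then, are a little off and sometimes report something else, mostly with a low value. They report only what shows in the picture. A call takes as long as a camera call. They do not tell look-alikes from the thing itself.
- spotter.search_frame(picture, query): "xyz" ([x, y, z] in mm, in the coordinates of the camera as it stood for that picture, good to about 4 mm: the middle of the surface that is visible of it).
- spotter.masks_of(picture, query): "mask" (400x640 bool, what is visible of it).
The state is a dict: "time": time; "joint_pos": joint angles; "qd": joint speeds; "joint_efforts": joint torques, N m; "tool_pos": TCP position; "tcp_rot": TCP orientation; "ft_force": force on the tool from outside, world axes, zero at the start; "wrist_torque": the same for the moment, N m; "finger_gap": finger opening in mm.
Only numpy, scipy, OpenCV 4.12 (cv2) and the standard library are available. Lean on these libraries where they do the work, as an engineer would, in place of code of your own. Each camera call takes 0.05 s, during which the arm holds its last target.

## Working session

There is one attempt and no reset: what is moved stays moved. The work goes in short steps, Python scripts to look and compute and a tool call to move; the robot and the scene stay as the last step left them, time stands still between calls to the robot, and variables do not carry over. Pictures are saved under pics/ and viewed, and the job is handed in when it is done.

Besides the shell and the picture viewer there is one more tool, called by a JSON object that holds its "name" and its "arguments", one argument or row to a line. apply_moves: Moves the arm, as the interface text tells. Its arguments: {"type":"object","properties":{"series":{"type":"array"},"grip_force":{"type":"number"}},"required":["series"]}

```bash
ls; mkdir -p pics; python3 - <<'E'
from bench import sense, optics, r
import cv2
print(sense()); print(r.tip_extent, [a for a in dir(r) if a[0]!='_'])
for n in ("scene","top","wrist"):
    p=optics.snapshot(n); cv2.imwrite(f"pics/{n}0.png",p["color"]); print(n,p["intrinsics"],p["distortion"],p["rvec"],p["tvec"])
E
```

```text
pics
{'time': 0.0, 'joint_pos': array([-7.50808894e+01,  7.51379232e+00,  8.53301773e+01, -7.37490269e-04,
        8.72612192e+01, -4.89251531e+00]), 'qd': array([ 0.00326758,  0.01967925, -0.05471821, -0.05245666, -0.14303933,
        0.04492753]), 'joint_efforts': array([ 1.42955596e-03, -5.69404042e+01, -5.00547194e+01, -2.31268987e-04,
        1.50829920e-02, -2.13042853e-06]), 'tool_pos': array([ 203.24188964, -563.96320526,  241.24952136]), 'tcp_rot': array([-1.79895132e+02, -8.23730928e-03,  1.98116543e+01]), 'ft_force': array([-0.20480871,  0.26689681, -0.91205323]), 'wrist_torque': array([-0.01627715,  0.00655462, -0.01683536]), 'finger_gap': 85.59277609648437}
11.0 ['PlanningError', 'tip_extent']
scene [[451.20861472   0.         324.64888093]
 [  0.         451.20861472 202.19903893]
 [  0.           0.           1.        ]] [-0.01193472  0.          0.          0.          0.        ] [ 1.14331643  2.27559742 -1.03598921] [ 266.37906846 -203.15227389 1633.19820017]
top [[429.78585607   0.         327.96006542]
 [  0.         429.78585607 198.92952922]
 [  0.           0.           1.        ]] [-0.02058247  0.          0.          0.          0.        ] [ 2.15697285 -2.11618378  0.14175164] [  41.35477733  512.50968273 1364.15294436]
wrist [[285.15484266   0.         325.03119723]
 [  0.         285.15484266 201.14068907]
 [  0.           0.           1.        ]] [0.0035368 0.        0.        0.        0.       ] [-2.36252731  1.66014442  0.25074774] [-600.16327166  -38.27456919  379.44790348]
```

View pics/scene0.png

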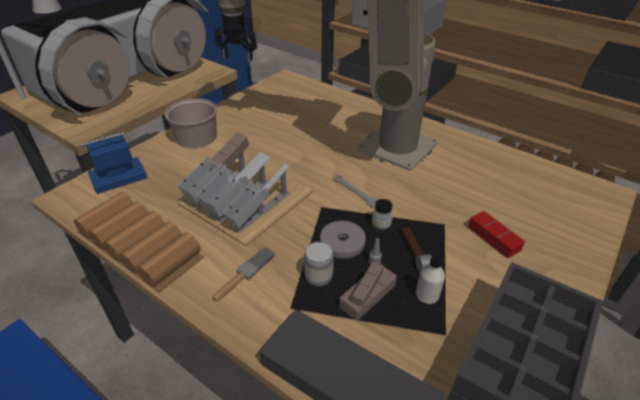

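View pics/top0.png

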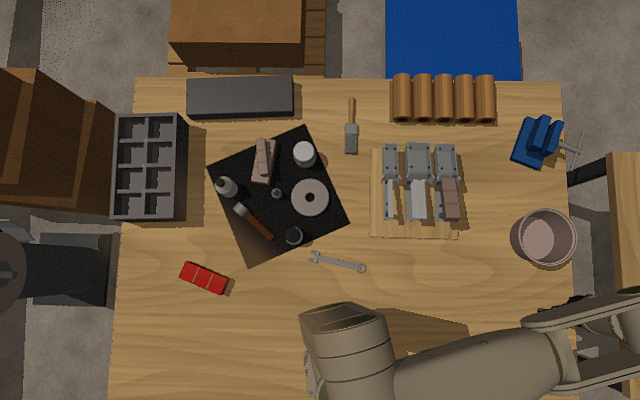

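View pics/wrist0.png

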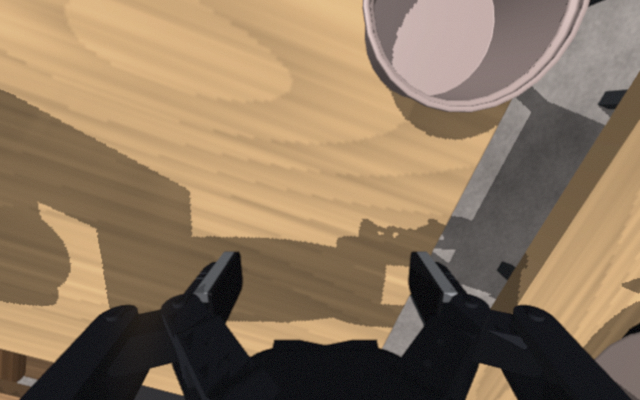

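```bash
cat > h.py <<'E'
import numpy as np, cv2
from bench import sense, optics, spotter, r
def snap(n,f=None):
    p=optics.snapshot(n)
    if f: cv2.imwrite(f"pics/{f}.png",p["color"])
    return p
def proj(p,X):
    return cv2.projectPoints(np.asarray(X,float).reshape(-1,3),np.array(p["rvec"]),np.array(p["tvec"]),np.array(p["intrinsics"]),np.array(p["distortion"]))[0].reshape(-1,2)
def ray(p,uv):
    R=cv2.Rodrigues(np.array(p["rvec"]))[0];t=np.array(p["tvec"]).ravel()
    n=cv2.undistortPoints(np.asarray(uv,float).reshape(-1,1,2),np.array(p["intrinsics"]),np.array(p["distortion"])).reshape(-1,2)
    d=np.c_[n,np.ones(len(n))]@R
    return -R.T@t,d
def onz(p,uv,z):
    c,d=ray(p,uv); s=(z-c[2])/d[:,2]; return c+s[:,None]*d
def toworld(p,x):
    R=cv2.Rodrigues(np.array(p["rvec"]))[0]; return R.T@(np.asarray(x)-np.array(p["tvec"]).ravel())
def crop(p,f,x0,y0,x1,y1,k):
    c=p["color"][y0:y1,x0:x1]; cv2.imwrite(f"pics/{f}.png",cv2.resize(c,None,fx=k,fy=k,interpolation=cv2.INTER_CUBIC))
E
python3 - <<'E'
from h import *
np.set_printoptions(precision=1,suppress=True)
for n in("top","scene"):
    p=snap(n)
    if n=="top": crop(p,"t_rack",360,130,480,250,5); crop(p,"t_mat",200,120,360,275,5)
    else: crop(p,"s_rack",170,120,320,250,5);crop(p,"s_mat",290,190,460,330,4.5)
    for q in ["bar_wide","bar_medium","bar_narrow","chute_wide","chute_medium","chute_narrow","chute_wide_top","chute_medium_top","chute_narrow_top","chute_wide_mouth","chute_medium_mouth","chute_narrow_mouth","rack","mat","wheel_center","spindle","dresser","jar","bottle","tin"]:
        print(n,q,[(round(d["p"],2),toworld(p,d["xyz"])) for d in spotter.search_frame(p,q)[:2]])
E
```

```text
top bar_wide [(0.67, array([443. , 298.3,  27.4])), (0.61, array([622.6, 258.8,  45.8]))]
top bar_medium [(0.64, array([ 499.5, -321.4,  131.3]))]
top bar_narrow [(0.68, array([640. , 267.8,  70. ])), (0.36, array([ 598.2, -227.1,   98.7]))]
top chute_wide [(0.61, array([ 596. , -229.6,  100.2])), (0.58, array([639. , 268.9,  73.3]))]
top chute_medium [(0.96, array([ 626.7, -315.9,  105. ])), (0.32, array([621.3, 257. ,  42.5]))]
top chute_narrow [(0.62, array([ 602.3, -139.7,  100.7]))]
top chute_wide_top [(0.76, array([ 587.9, -229.7,  105.5])), (0.21, array([ 501.1, -321.5,  132.6]))]
top chute_medium_top [(0.75, array([ 623.6, -315.7,  106.2])), (0.2, array([ 594.8, -227.1,  103. ]))]
top chute_narrow_top [(0.62, array([ 602.9, -142.6,   97.5]))]
top chute_wide_mouth [(0.73, array([ 596.6, -233.2,   95.9]))]
top chute_medium_mouth [(0.41, array([642.3, 267.1,  73.7]))]
top chute_narrow_mouth [(0.81, array([ 601.7, -141.7,   98.5]))]
top rack [(0.76, array([ 473.3, -186.1,   11.3]))]
top mat [(0.89, array([507.4, 226.5,   6.2])), (0.37, array([ 596.7, -233.3,   98.3]))]
top wheel_
[... 1227 characters left out ...]
ute_medium_mouth []
scene chute_narrow_mouth [(0.52, array([ 629. , -219.7,   99.3]))]
scene rack [(0.6, array([ 568.2, -134.6,   13. ])), (0.43, array([ 630.1, -218.4,   95.7]))]
scene mat [(0.67, array([685. , 148.1,  75.6]))]
scene wheel_center [(0.91, array([525.8, 122.1,  25.6])), (0.71, array([763. , -10.8,  21.4]))]
scene spindle [(0.58, array([535.6, 223.3,  39.3])), (0.23, array([ 645. , -311.9,  102.8]))]
scene dresser [(0.92, array([445.7, 298.8,  22.1])), (0.69, array([659.5, 273.5,  72.7]))]
scene jar [(0.66, array([407.7, 167.9,  54.5]))]
scene bottle [(0.75, array([ 622.1, -219.4,   99.9])), (0.71, array([564. , 391.9,  80.3]))]
scene tin [(0.91, array([682.8, 147.2,  77.6]))]
```

View pics/t_rack.png

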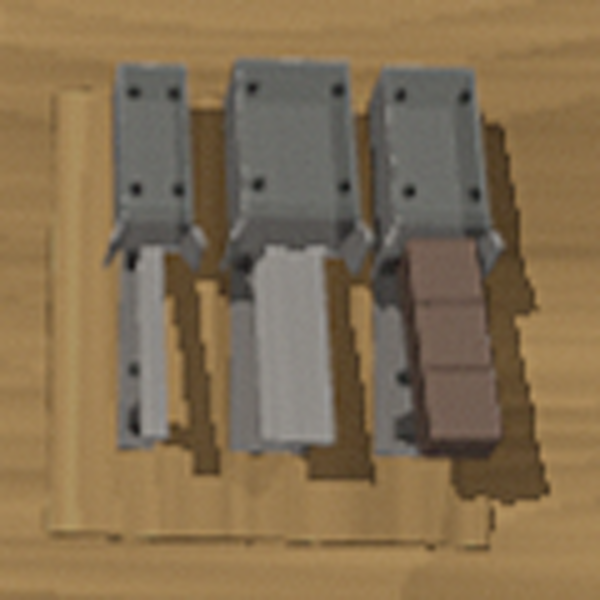

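View pics/s_rack.png

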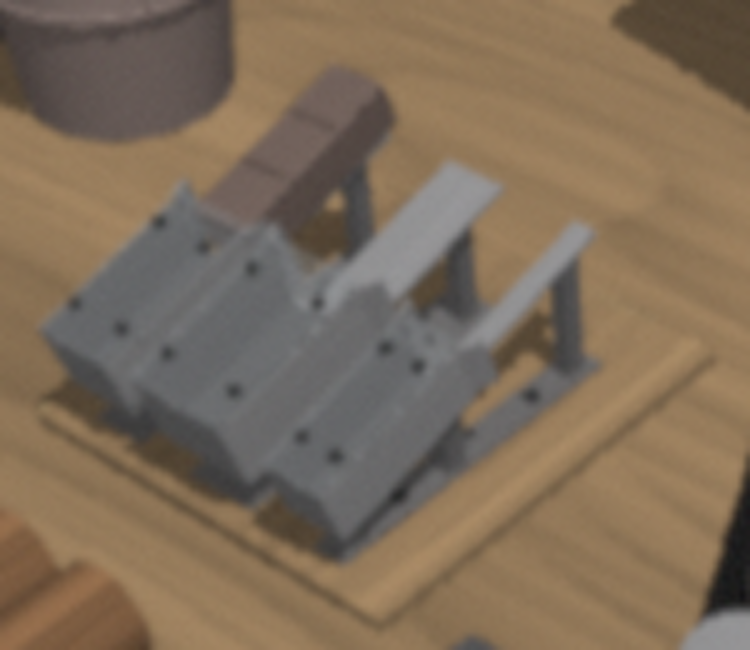

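View pics/t_mat.png

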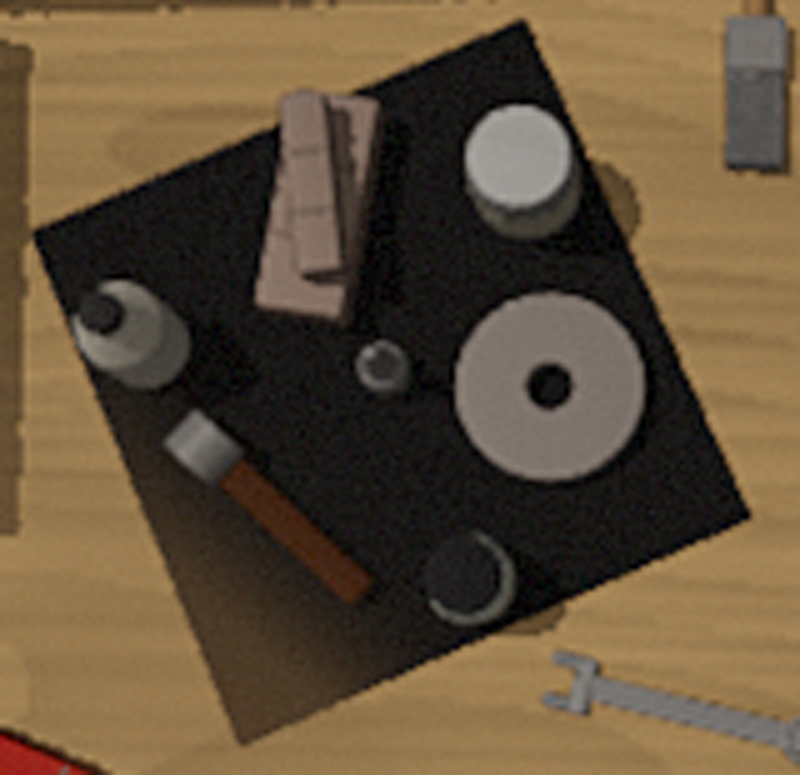

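View pics/s_mat.png

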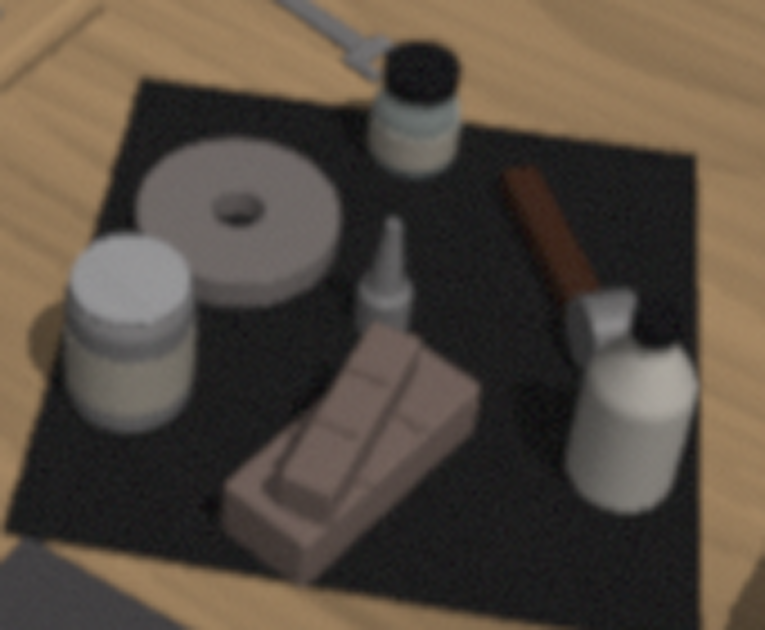

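```bash
cat > fit0.py <<'E'
from h import *
from scipy.optimize import least_squares
np.set_printoptions(precision=1,suppress=True)
T=snap("top");S=snap("scene")
ct=lambda u,v:((u+.5)/5-.5+360,(v+.5)/5-.5+130)
cs=lambda u,v:((u+.5)/5-.5+170,(v+.5)/5-.5+120)
a=np.radians(16)
# chute local -> rack local(before xy yaw): rack origin: X0= chute origin along x
def ch(pt,i,q):
    x0,y0,yaw,h,p=q
    lx=pt[0]*np.cos(a)+pt[2]*np.sin(a); lz=-pt[0]*np.sin(a)+pt[2]*np.cos(a)+h
    ly=pt[1]+i*88
    c,s=np.cos(yaw),np.sin(yaw)
    return np.array([x0+c*lx-s*ly,y0+s*lx+c*ly,lz])
# i=+1 narrow,0 wide,-1 medium
obs=[(T,(-240,8,0),1,ct(142,437)),(T,(-240,-8,0),1,ct(167,437)),
(T,(-240,22,0),0,ct(262,442)),(T,(-240,-22,0),0,ct(335,444)),
(S,(-240,8,0),1,cs(575,225)),(S,(-240,-8,0),1,cs(595,235)) if 0 else (S,(-240,8,0),1,cs(595,235)),
(S,(-240,-8,0),1,cs(575,224)),(S,(-240,22,0),0,cs(503,186)),(S,(-240,-22,0),0,cs(450,160)),
(T,(0,36,51),0,ct(232,62)),(T,(0,-36,51),0,ct(347,62)),(T,(0,22,41),1,ct(117,65)),(T,(0,-22,41),1,ct(186,65)),(T,(0,29,47),-1,ct(382,70)),(T,(0,-29,47),-1,ct(474,68))]
obs=[o for k,o in enumerate(obs) if k!=4]
f=lambda q:np.concatenate([proj(o[0],ch(o[1],o[2],q))[0]-o[3] for o in obs])
s=least_squares(f,[680,-228,0,35,0],loss="soft_l1"); print(s.x,np.degrees(s.x[2])); print(s.fun.reshape(-1,2))
for n,i in(("n",1),("w",0),("m",-1)): print(n,ch((0,0,0),i,s.x),ch((-126,0,0),i,s.x),ch((-240,0,0),i,s.x))
W=snap("wrist"); R=cv2.Rodrigues(np.array(W["rvec"]))[0]; cam=-R.T@W["tvec"]
st=sense(); from scipy.spatial.transform import Rotation as Ro
Rt=Ro.from_euler("xyz",st["tcp_rot"],degrees=True).as_matrix()
print("cam in tool",Rt.T@(cam-st["tool_pos"]),"\n",Rt.T@R.T)
for uv in((240,252),(412,252),(205,290),(440,290)):
    c,d=ray(W,[uv]); d=Rt.T@d[0]; c=Rt.T@(c-st["tool_pos"])
    k=(np.sign(d[1])*42.5-c[1])/d[1]; print(c+k*d)
E
python3 fit0.py
```

```text
[ 678.5 -233.    -0.    44.1    0. ] -0.3523225531266493
[[-0.  -0.1]
 [ 0.2  0.1]
 [ 0.1 -0.5]
 [-0.1 -0.5]
 [ 0.3 -0.6]
 [ 0.2 -0.3]
 [ 0.1  0.4]
 [ 0.1  0.6]
 [ 0.5 -0.3]
 [ 0.1  0.2]
 [ 0.   0.3]
 [-0.1  0.6]
 [ 0.1 -0.6]
 [-0.2  0.3]]
n [ 679.  -145.    44.1] [ 557.9 -144.2   78.8] [ 448.3 -143.6  110.2]
w [ 678.5 -233.    44.1] [ 557.3 -232.2   78.8] [ 447.8 -231.6  110.2]
m [ 677.9 -321.    44.1] [ 556.8 -320.2   78.8] [ 447.2 -319.6  110.2]
cam in tool [  74.8    0.8 -132. ] 
 [[-0.  -1.  -0.3]
 [ 1.  -0.   0. ]
 [-0.  -0.3  1. ]]
[  7.2 -42.5  -0.4]
[11.4 42.5 -8.7]
[ 13.8 -42.5 -42.8]
[ 13.6  42.5 -42.7]
```

```bash
cat >> h.py <<'E'
A=np.radians(16)
Q=np.array([678.5,-233.0,np.radians(-0.352),44.1])
IDX=dict(n=1,w=0,m=-1)
def RC(q=None):
    q=Q if q is None else q
    c,s=np.cos(q[2]),np.sin(q[2])
    return np.array([[c,-s,0],[s,c,0],[0,0,1]])@np.array([[np.cos(A),0,np.sin(A)],[0,1,0],[-np.sin(A),0,np.cos(A)]])
def org(k,q=None):
    q=Q if q is None else q
    c,s=np.cos(q[2]),np.sin(q[2]);y=88*IDX[k]
    return np.array([q[0]-s*y,q[1]+c*y,q[3]])
def c2w(k,p): return org(k)+RC()@np.asarray(p,float)
def w2c(k,p): return RC().T@(np.asarray(p,float)-org(k))
def onchute(p,uv,k,z):
    c,d=ray(p,uv); c=w2c(k,c); d=d@RC(); return c+((z-c[2])/d[:,2])[:,None]*d
E
python3 - <<'E'
from h import *
np.set_printoptions(precision=1,suppress=True)
T=snap("top");S=snap("scene")
ct=lambda u,v:((u+.5)/5-.5+360,(v+.5)/5-.5+130)
cs=lambda u,v:((u+.5)/5-.5+170,(v+.5)/5-.5+120)
print(onchute(T,[ct(425,438),ct(499,437),ct(407,238),ct(475,235)],"m",36))
print(onchute(S,[cs(338,68),cs(388,93),cs(205,205),cs(258,232)],"m",36))
E
```

```text
[[-251.3   20.1   36. ]
 [-249.5  -24.1   36. ]
 [-117.1   20.2   36. ]
 [-113.9  -22.4   36. ]]
[[-246.8  -22.3   36. ]
 [-245.5   22.    36. ]
 [-120.5  -18.2   36. ]
 [-120.7   27.2   36. ]]
```

{"name": "apply_moves", "arguments": {
  "series": [
    [1, [0.03, 0.04, 0.05], -0.1],
    [1, [0.07, 0.09, 0.1], -0.2],
    [1, [0.11, 0.14, 0.1], -0.3],
    [0.5, [0.15, 0.19, 0.1], -0.352],
    [0, [0.19, 0.24, 0.1], -0.352]
  ],
  "grip_force": 20
}}

```text
time: 3.12
tool_pos: [377.6, -344.0, 342.7]
tcp_rot: [179.9, -0.1, -0.4]
ft_force: [0.6, -1.0, 0.2]
finger_gap: 51.9
```

{"name": "apply_moves", "arguments": {
  "series": [
    [0, [0, 0, 0], 0],
    [0, [0, 0, 0], 0]
  ]
}}

```text
time: 3.38
tool_pos: [377.7, -344.0, 342.8]
tcp_rot: [179.9, -0.1, -0.4]
ft_force: [0.1, 0.3, -0.4]
finger_gap: 12.4
```

```bash
python3 - <<'E'
from h import *
np.set_printoptions(precision=1,suppress=True)
s=sense();print(s["time"],s["tool_pos"],s["tcp_rot"],s["finger_gap"],s["ft_force"])
W=snap("wrist","w1")
print(proj(W,[c2w(k,p) for k in "nwm" for p in((-240,0,0),(-126,0,0))]))
E
```

```text
3.375 [ 377.7 -344.   342.8] [179.9  -0.1  -0.4] 12.372417626728371 [ 0.1  0.3 -0.4]
[[159.8 118.4]
 [158.6  24.2]
 [231.8 118.5]
 [231.   24.3]
 [303.5 118.5]
 [303.3  24.4]]
```

View pics/w1.png

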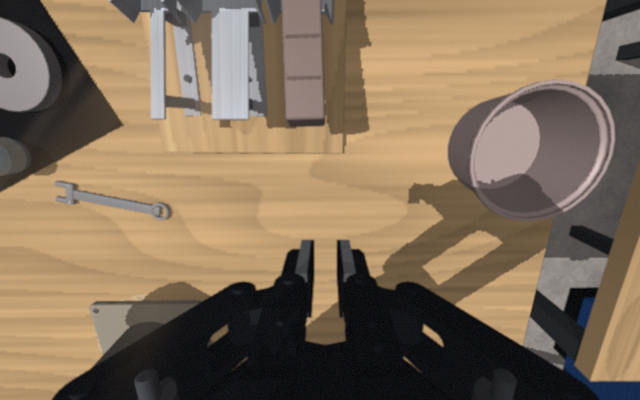

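{"name": "apply_moves", "arguments": {
  "series": [
    [0, [0.03, 0.037, -0.03], 0],
    [0, [0.06, 0.074, -0.06], 0],
    [0, [0.092, 0.111, -0.1], 0],
    [0, [0.092, 0.111, -0.1], 0]
  ]
}}

```text
time: 3.92
tool_pos: [468.1, -231.7, 238.2]
tcp_rot: [-179.8, 0.3, -0.4]
ft_force: [-0.3, 0.6, 0.0]
finger_gap: -0.0
```

```bash
python3 - <<'E'
from h import *
np.set_printoptions(precision=1,suppress=True)
s=sense();print(s["time"],s["tool_pos"],s["tcp_rot"],s["finger_gap"],s["ft_force"])
W=snap("wrist","w2")
import pickle; pickle.dump(W,open("w2.pkl","wb"))
print(proj(W,[c2w(k,p) for k in "nwm" for p in((-240,0,0),(-126,0,0))]))
E
```

```text
3.925 [ 468.1 -231.7  238.2] [-179.8    0.3   -0.4] -0.013894244606390537 [-0.3  0.6  0. ]
[[233.6 215.7]
 [232.7  97.1]
 [324.4 215.7]
 [324.4  97.1]
 [415.3 215.8]
 [416.2  97. ]]
```

View pics/w2.png

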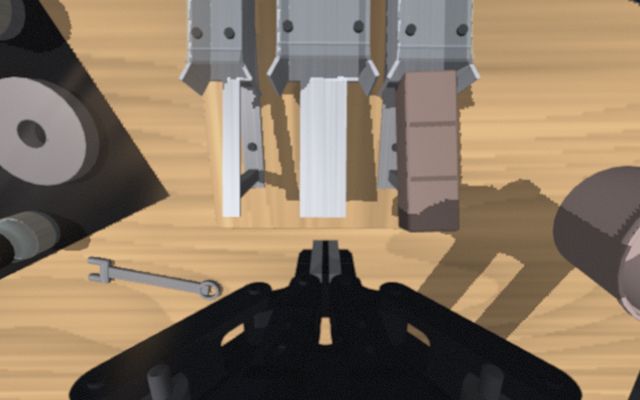

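```bash
python3 - <<'E'
from h import *
import pickle
np.set_printoptions(precision=1,suppress=True)
W=pickle.load(open("w2.pkl","rb"))
crop(W,"w2c",180,50,480,240,2.6)
print(onchute(W,[(401,230),(459,230),(405,71),(457,71)],"m",36))
print(onchute(W,[(300,216),(347,217),(329,78)],"w",0), onchute(W,[(223,216),(240,217),(232,80)],"n",0))
E
```

```text
[[-249.3   23.3   36. ]
 [-249.3  -25.5   36. ]
 [-116.8   20.8   36. ]
 [-116.9  -22.3   36. ]]
[[-240.3   23.6    0. ]
 [-241.2  -21.9    0. ]
 [-107.9   -4.4    0. ]] [[-240.3   10.3    0. ]
 [-241.2   -6.2    0. ]
 [-109.8    0.5    0. ]]
```

View pics/w2c.png

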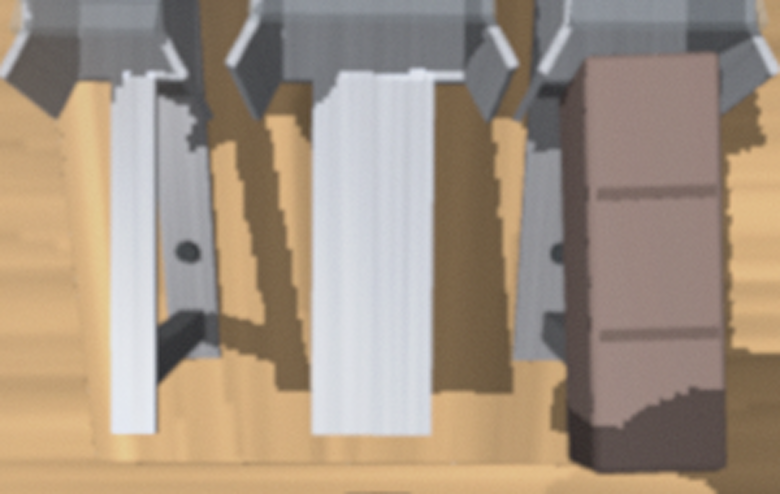

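```bash
cat >> h.py <<'E'
def tcpfor(k,xc,y=0,zc=14,tip=11): return c2w(k,(xc,y,zc))+np.array([-11,0,tip])
E
python3 - <<'E'
from h import *
np.set_printoptions(precision=1,suppress=True)
for x in(-275,-250,-138,-135): print(x,tcpfor("m",x,0,14))
print(sense()["tool_pos"])
E
```

```text
-275 [ 406.5 -319.4  144.4]
-250 [ 430.5 -319.5  137.5]
-138 [ 538.2 -320.2  106.6]
-135 [ 541.1 -320.2  105.8]
[ 468.2 -233.4  240.3]
```

{"name": "apply_moves", "arguments": {
  "series": [
    [0, [-0.035, -0.04, 0], 0],
    [0, [-0.062, -0.086, -0.02], 0],
    [0, [-0.062, -0.086, -0.06], 0],
    [0, [-0.062, -0.086, -0.095], 0],
    [0, [-0.062, -0.086, -0.095], 0]
  ]
}}

```text
time: 4.6
tool_pos: [403.6, -320.1, 143.5]
tcp_rot: [-179.8, 0.4, -0.6]
ft_force: [-0.2, -0.1, 1.3]
finger_gap: -0.1
```

{"name": "apply_moves", "arguments": {
  "series": [
    [0, [0.012, 0, -0.002], 0],
    [0, [0.02, 0, -0.004], 0],
    [0, [0.026, 0, -0.006], 0],
    [0, [0.033, 0, -0.008], 0],
    [0, [0.04, 0, -0.01], 0]
  ]
}}

```text
time: 5.22
tool_pos: [444.3, -319.9, 133.5]
tcp_rot: [-179.8, 0.4, -0.6]
ft_force: [0.8, 0.0, 0.6]
finger_gap: -0.0
```

```bash
python3 - <<'E'
from h import *
s=sense();print(s["tool_pos"],s["ft_force"]);W=snap("wrist","w3");T=snap("top"); crop(T,"t3",360,130,480,250,5)
E
```

```text
[ 444.25948069 -319.92839341  133.53491633] [0.75033089 0.02353224 0.59446494]
```

View pics/w3.png

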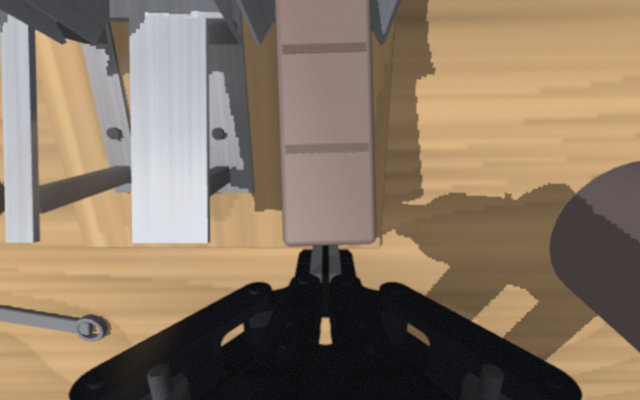

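```bash
python3 - <<'E'
from h import *
np.set_printoptions(precision=1,suppress=True)
W=snap("wrist");print(onchute(W,[(284,243),(375,243),(281,10),(372,10)],"m",36)); print(w2c("m",sense()["tool_pos"]+np.array([11,0,-11])))
E
```

```text
[[-235.3   18.    36. ]
 [-235.4  -24.5   36. ]
 [-128.5   18.6   36. ]
 [-128.7  -22.9   36. ]]
[-236.    -0.2   13.6]
```

{"name": "apply_moves", "arguments": {
  "series": [
    [0, [0.007, 0, -0.002], 0],
    [0, [0.014, 0, -0.004], 0],
    [0, [0.021, 0, -0.006], 0],
    [0, [0.028, 0, -0.008], 0],
    [0, [0.035, 0, -0.01], 0]
  ]
}}

```text
time: 6.0
tool_pos: [479.4, -319.8, 123.1]
tcp_rot: [-179.8, 0.4, -0.6]
ft_force: [-0.9, -0.3, -0.0]
finger_gap: -0.2
```

{"name": "apply_moves", "arguments": {
  "series": [
    [0, [0.007, 0, -0.002], 0],
    [0, [0.014, 0, -0.004], 0],
    [0, [0.021, 0, -0.006], 0],
    [0, [0.028, 0, -0.008], 0],
    [0, [0.035, 0, -0.01], 0]
  ]
}}

```text
time: 6.62
tool_pos: [514.8, -319.8, 112.9]
tcp_rot: [-179.8, 0.4, -0.6]
ft_force: [-1.2, -0.5, -0.4]
finger_gap: -0.0
```

Next ~18 mm, then creep to the stop.

{"name": "apply_moves", "arguments": {
  "series": [
    [0, [0.006, 0, -0.0017], 0],
    [0, [0.012, 0, -0.0034], 0],
    [0, [0.016, 0, -0.0046], 0],
    [0, [0.019, 0, -0.0054], 0],
    [0, [0.021, 0, -0.006], 0]
  ]
}}

```text
time: 7.25
tool_pos: [536.0, -319.8, 106.8]
tcp_rot: [-179.8, 0.4, -0.6]
ft_force: [-1.1, -0.4, -0.3]
finger_gap: -0.0
```

{"name": "apply_moves", "arguments": {
  "series": [
    [0, [0.0015, 0, -0.0004], 0],
    [0, [0.003, 0, -0.0009], 0]
  ]
}}

```text
time: 7.5
tool_pos: [539.0, -319.8, 105.9]
tcp_rot: [-179.8, 0.4, -0.6]
ft_force: [-0.1, -0.5, -0.7]
finger_gap: 0.3
```

{"name": "apply_moves", "arguments": {
  "series": [
    [0, [0.001, 0, -0.0003], 0],
    [0, [0.002, 0, -0.0006], 0]
  ]
}}

```text
time: 7.75
tool_pos: [540.5, -319.8, 105.4]
tcp_rot: [-179.8, 0.5, -0.6]
ft_force: [-6.2, 1.5, 5.0]
finger_gap: 0.2
```

{"name": "apply_moves", "arguments": {
  "series": [
    [0, [0.001, 0, -0.0003], 0],
    [0, [0.002, 0, -0.0006], 0]
  ]
}}

```text
time: 8.0
tool_pos: [540.8, -319.8, 105.3]
tcp_rot: [-179.8, 0.7, -0.6]
ft_force: [-15.3, 1.8, 12.7]
finger_gap: 0.2
```

{"name": "apply_moves", "arguments": {
  "series": [
    [0, [-0.02, 0, 0.006], 0],
    [0, [-0.05, 0, 0.05], 0],
    [0, [-0.05, 0.02, 0.11], 0],
    [0, [-0.01, 0.07, 0.15], 0],
    [0, [0.02, 0.13, 0.18], 0]
  ]
}}

```text
time: 8.62
tool_pos: [551.6, -208.9, 277.6]
tcp_rot: [-179.8, 0.5, -0.7]
ft_force: [0.2, -0.3, -0.6]
finger_gap: -0.4
```

```bash
cat > fitb.py <<'E'
from h import *
from scipy.optimize import least_squares
np.set_printoptions(precision=1,suppress=True)
T=snap("top","top4");S=snap("scene")
ct=lambda u,v:((u+.5)/5-.5+200,(v+.5)/5-.5+120)
cs=lambda u,v:((u+.5)/4.5-.5+290,(v+.5)/4.5-.5+190)
def P(q,l): 
    c,s=np.cos(q[2]),np.sin(q[2]); return np.array([q[0]+c*l[0]-s*l[1],q[1]+s*l[0]+c*l[1],l[2]])
def fit(obs,q0):
    f=lambda q:np.concatenate([proj(o[0],P(q,o[1]))[0]-o[2] for o in obs])
    s=least_squares(f,q0,loss="soft_l1");print(s.x[:2],np.degrees(s.x[2]),s.fun.reshape(-1,2).tolist() and np.abs(s.fun).round(1))
# local: +x forward(up in top image), +y left
n=lambda a,b:(60*a,15*b,73); w=lambda a,b,z=43:(75*a,29*b,z)
print("narrow");fit([(T,n(1,1),ct(280,92)),(T,n(1,-1),ct(325,92)),(T,n(-1,-1),ct(345,270)),(T,n(-1,1),ct(303,275)),
 (S,n(-1,-1),cs(375,325)),(S,n(-1,1),cs(422,343)),(S,n(1,1),cs(333,500)),(S,n(1,-1),cs(280,475))],[640,268,.15])
print("wide");fit([(T,w(1,-1),ct(380,98)),(T,w(-1,-1),ct(345,313)),(T,w(-1,1),ct(257,303)),
 (S,w(-1,1),cs(480,385)),(S,w(1,1),cs(300,548)),(S,w(1,-1),cs(225,492)),(S,w(1,1,3),cs(303,580)),(S,w(1,-1,3),cs(224,522))],[640,268,-.15])
E
python3 fitb.py; python3 -c "
from h import *
T=snap('top');crop(T,'t5',360,130,480,250,4)"
```

```text
narrow
[645.7 269.4] 8.326071888467622 [0.7 0.1 0.6 1.1 0.8 0.9 1.6 0.8 0.6 1.6 0.2 1.2 0.1 1.  0.3 0.5]
wide
[638.9 268.5] -6.792776211839628 [0.4 0.3 0.5 0.6 0.3 0.2 0.1 0.8 1.3 0.6 0.9 2.3 0.4 2.5 1.2 1.4]
```

View pics/t5.png

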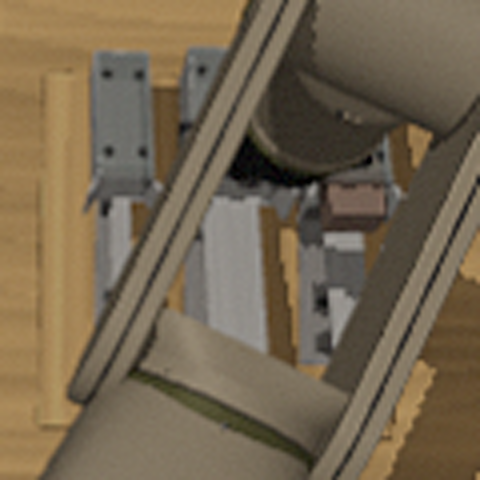

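{"name": "apply_moves", "arguments": {
  "series": [
    [0.4, [0.02, 0.06, 0], 0],
    [0.7, [0.04, 0.12, 0], 0],
    [0.7, [0.06, 0.18, 0], 0.05],
    [0.7, [0.08, 0.24, 0], 0.1],
    [0.7, [0.09, 0.3, 0], 0.157]
  ]
}}

```text
time: 9.4
tool_pos: [642.2, 89.5, 276.1]
tcp_rot: [-179.9, 0.5, 8.7]
ft_force: [0.8, -0.2, -0.2]
finger_gap: 60.0
```

{"name": "apply_moves", "arguments": {
  "series": [
    [0.7, [0.01, 0.06, -0.01], 0],
    [0.7, [0.015, 0.12, -0.02], 0],
    [0.7, [0.02, 0.175, -0.02], 0],
    [0.7, [0.02, 0.175, -0.02], 0],
    [0.7, [0.02, 0.175, -0.02], 0]
  ]
}}

```text
time: 10.02
tool_pos: [662.2, 263.4, 254.8]
tcp_rot: [-179.9, 0.6, 8.7]
ft_force: [0.2, 0.4, -0.3]
finger_gap: 59.6
```

```bash
python3 - <<'E'
from h import *
np.set_printoptions(precision=1,suppress=True)
s=sense();print(s["time"],s["tool_pos"],s["tcp_rot"],s["finger_gap"],s["ft_force"])
W=snap("wrist","w6")
import pickle; pickle.dump(W,open("w6.pkl","wb"))
E
```

```text
10.025 [662.2 263.4 254.8] [-179.9    0.6    8.7] 59.590924687790114 [ 0.2  0.4 -0.3]
```

View pics/w6.png

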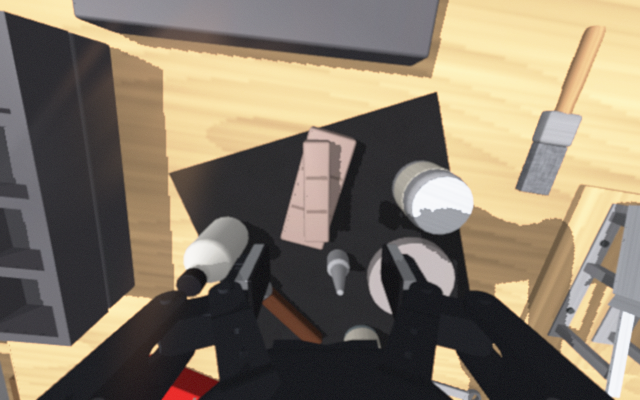

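```bash
python3 - <<'E'
from h import *
import pickle
W=pickle.load(open("w6.pkl","rb"));crop(W,"w6c",270,115,370,260,5)
E
```

```text
(no output)
```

View pics/w6c.png

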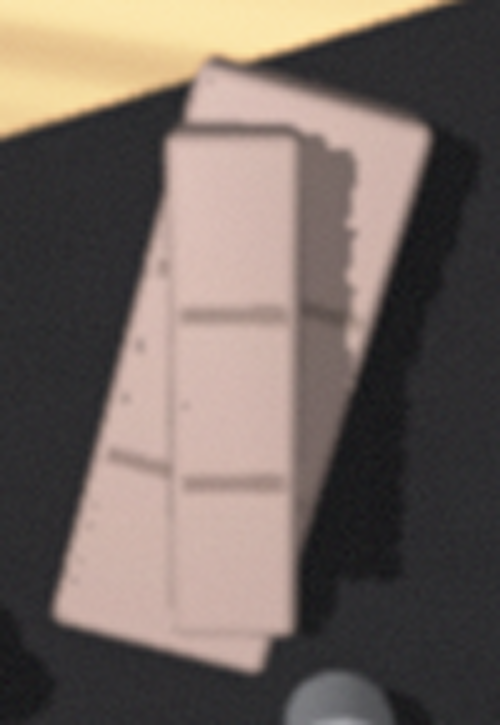

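```bash
python3 - <<'E'
from h import *
import pickle
from fitb import fit,w,n
W=pickle.load(open("w6.pkl","rb"))
c=lambda u,v:((u+.5)/5-.5+270,(v+.5)/5-.5+115)
print("wrist:")
fit([(W,n(1,1),c(168,130)),(W,n(1,-1),c(297,132)),(W,n(-1,-1),c(296,635)),(W,n(-1,1),c(172,632))],[640,268,.15])
fit([(W,w(1,1),c(213,62)),(W,w(1,-1),c(430,130)),(W,w(-1,-1),c(262,670)),(W,w(-1,1),c(55,618))],[640,268,-.15])
print(sense()["tool_pos"],sense()["time"])
E
```

```text
narrow
[645.7 269.4] 8.326071888467622 [0.7 0.1 0.6 1.1 0.8 0.9 1.6 0.8 0.6 1.6 0.2 1.2 0.1 1.  0.3 0.5]
wide
[638.9 268.5] -6.792776211839628 [0.4 0.3 0.5 0.6 0.3 0.2 0.1 0.8 1.3 0.6 0.9 2.3 0.4 2.5 1.2 1.4]
wrist:
[646.1 270.3] 8.208238320214292 [0.9 0.2 1.1 0.4 0.  0.2 0.1 0.6]
[639.7 269.3] -8.05490764253993 [1.  1.1 2.8 0.1 0.3 1.4 0.5 0.4]
[662.6 262.6 256. ] 10.175
```

{"name": "apply_moves", "arguments": {
  "series": [
    [0.7, [-0.017, 0.0075, -0.05], -0.007],
    [0.7, [-0.017, 0.0075, -0.1], -0.007],
    [0.7, [-0.017, 0.0075, -0.15], -0.007],
    [0.7, [-0.017, 0.0075, -0.175], -0.007],
    [0.7, [-0.017, 0.0075, -0.175], -0.007]
  ],
  "grip_force": 20
}}

```text
time: 10.8
tool_pos: [643.8, 268.0, 78.0]
tcp_rot: [-179.9, 0.8, 8.1]
ft_force: [-0.7, -0.4, -0.1]
finger_gap: 60.1
```

```bash
python3 - <<'E'
from h import *
W=snap("wrist","w7");print(sense()["tool_pos"],sense()["tcp_rot"])
E
```

```text
[645.32051711 268.73380549  80.59730707] [-179.90799275    0.60674396    8.06644054]
```

View pics/w7.png

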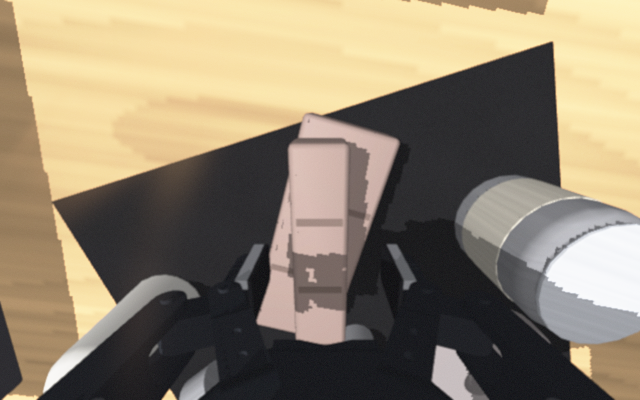

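{"name": "apply_moves", "arguments": {
  "series": [
    [0.7, [0, 0.001, -0.012], 0],
    [0.7, [0, 0.001, -0.022], 0],
    [0.7, [0, 0.001, -0.022], 0]
  ]
}}

```text
time: 11.22
tool_pos: [644.7, 269.5, 57.6]
tcp_rot: [-179.9, 0.7, 8.1]
ft_force: [0.2, 0.2, 0.0]
finger_gap: 60.0
```

{"name": "apply_moves", "arguments": {
  "series": [
    [0.3, [0, 0, 0], 0],
    [0.3, [0, 0, 0], 0],
    [0.2, [0, 0, 0], 0],
    [0.2, [0, 0, 0], 0]
  ]
}}

```text
time: 11.72
tool_pos: [644.9, 269.7, 58.0]
tcp_rot: [-179.9, 0.7, 8.1]
ft_force: [-0.1, 0.7, 2.2]
finger_gap: 29.7
```

{"name": "apply_moves", "arguments": {
  "series": [
    [0.2, [0, 0, 0.01], 0],
    [0.2, [0, 0, 0.04], 0],
    [0.2, [0, 0, 0.09], 0],
    [0.2, [0, 0, 0.14], 0],
    [0.2, [0, -0.02, 0.18], 0]
  ]
}}

```text
time: 12.35
tool_pos: [645.0, 250.8, 241.4]
tcp_rot: [-179.9, 0.5, 8.2]
ft_force: [0.4, 0.2, -0.4]
finger_gap: 29.6
```

```bash
python3 - <<'E'
from h import *
np.set_printoptions(precision=1,suppress=True)
W=snap("wrist","w8");s=sense();print(s["tool_pos"],s["tcp_rot"],s["finger_gap"],s["ft_force"])
for x in(-182,):print(c2w("n",(x,0,0)),c2w("n",(x,0,15)))
E
```

```text
[647.6 248.  248.3] [-179.9    0.1    8. ] 29.582090652010265 [ 3.2 -0.8  4.4]
[ 504.1 -143.9   94.3] [ 508.2 -144.   108.7]
```

View pics/w8.png

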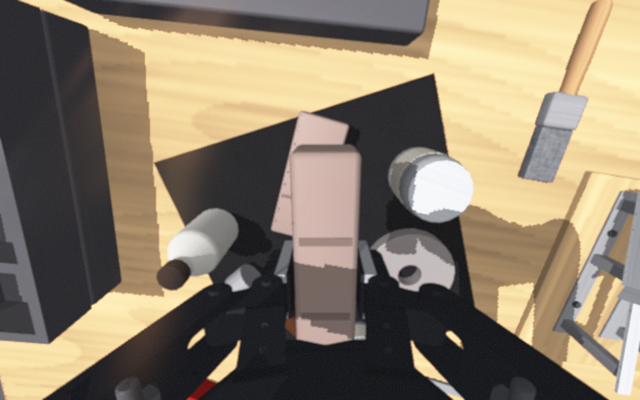

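{"name": "apply_moves", "arguments": {
  "series": [
    [0.2, [-0.01, -0.04, 0], -0.03],
    [0.2, [-0.03, -0.09, 0], -0.06],
    [0.2, [-0.05, -0.14, 0], -0.1],
    [0.2, [-0.07, -0.19, 0], -0.146],
    [0.2, [-0.09, -0.24, 0], -0.146]
  ]
}}

```text
time: 13.02
tool_pos: [556.7, 6.5, 248.8]
tcp_rot: [-179.9, 0.0, -0.4]
ft_force: [0.9, -0.2, -0.7]
finger_gap: 29.5
```

{"name": "apply_moves", "arguments": {
  "series": [
    [0.2, [-0.02, -0.05, 0], 0],
    [0.2, [-0.035, -0.1, -0.01], 0],
    [0.2, [-0.045, -0.135, -0.02], 0],
    [0.2, [-0.049, -0.148, -0.03], 0],
    [0.2, [-0.049, -0.148, -0.03], 0]
  ]
}}

```text
time: 13.65
tool_pos: [507.0, -141.6, 218.0]
tcp_rot: [-179.9, 0.1, -0.4]
ft_force: [0.2, 0.4, -1.8]
finger_gap: 29.6
```

```bash
python3 - <<'E'
from h import *
np.set_printoptions(precision=1,suppress=True)
W=snap("wrist","w9");s=sense();print(s["tool_pos"],s["tcp_rot"],s["finger_gap"],s["ft_force"])
E
```

```text
[ 507.6 -141.   218.6] [-179.9    0.1   -0.4] 29.742357195425193 [ 0.4  0.7 -0.7]
```

View pics/w9.png

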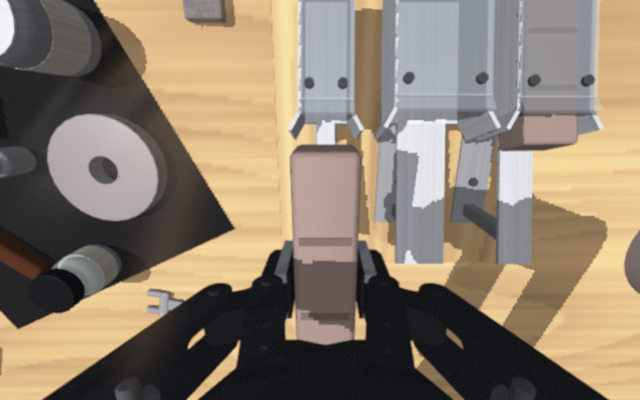

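{"name": "apply_moves", "arguments": {
  "series": [
    [0.2, [0, -0.001, -0.03], 0],
    [0.2, [0, -0.001, -0.06], 0],
    [0.2, [0, -0.001, -0.078], 0],
    [0.2, [0, -0.001, -0.085], 0],
    [0.2, [0, -0.001, -0.088], 0]
  ]
}}

```text
time: 14.32
tool_pos: [508.1, -141.7, 131.1]
tcp_rot: [-179.9, 0.0, -0.4]
ft_force: [0.7, -0.0, -1.5]
finger_gap: 29.6
```

{"name": "apply_moves", "arguments": {
  "series": [
    [0.2, [0, 0, -0.002], 0],
    [0.2, [0, 0, -0.004], 0],
    [0.2, [0, 0, -0.006], 0],
    [0.2, [0, 0, -0.008], 0]
  ]
}}

```text
time: 14.82
tool_pos: [509.5, -142.0, 124.3]
tcp_rot: [-179.9, -0.2, -0.4]
ft_force: [3.7, -0.2, 3.1]
finger_gap: 29.5
```

{"name": "apply_moves", "arguments": {
  "series": [
    [0.2, [0, 0, -0.002], 0],
    [0.2, [0, 0, -0.004], 0],
    [0.2, [0, 0, -0.006], 0],
    [0.2, [0, 0, -0.008], 0]
  ]
}}

```text
time: 15.32
tool_pos: [509.3, -142.1, 116.0]
tcp_rot: [-179.9, -0.1, -0.4]
ft_force: [3.1, 0.7, 3.3]
finger_gap: 29.8
```

```bash
python3 - <<'E'
from h import *
np.set_printoptions(precision=1,suppress=True)
W=snap("wrist","w10");S=snap("scene");crop(S,"s10",200,100,320,220,5);s=sense();print(s["tool_pos"],s["tcp_rot"],s["finger_gap"],s["ft_force"])
E
```

```text
[ 509.1 -142.   115.8] [-179.9   -0.1   -0.4] 29.813853935133785 [1.7 0.3 1.8]
```

View pics/s10.png

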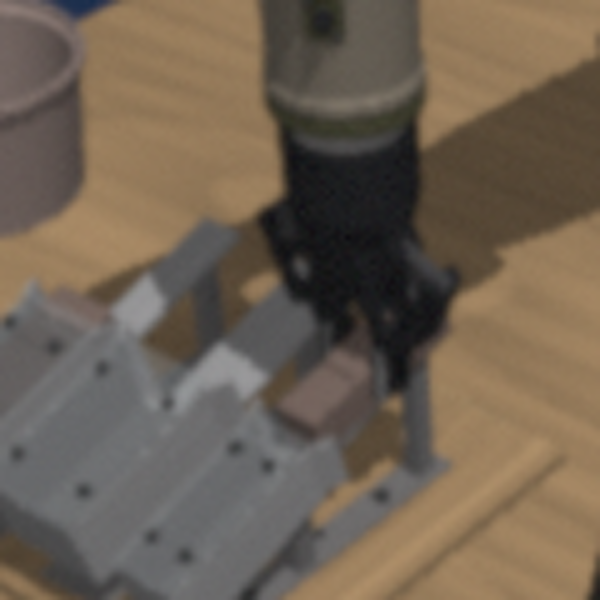

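View pics/w10.png

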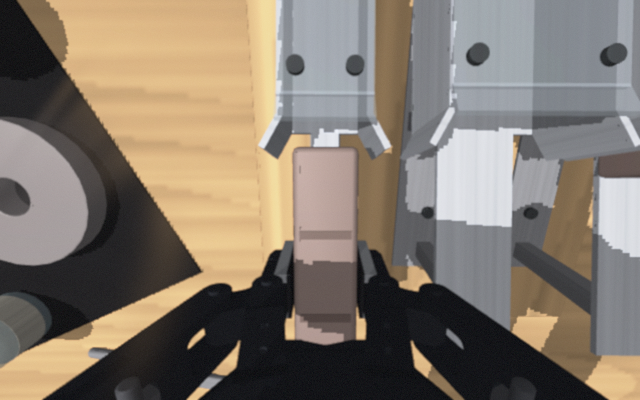

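Rotating in the grip as planned, aligned with the mouth (cols 294–357 vs mouth 290–362). Continue lowering to flat.

{"name": "apply_moves", "arguments": {
  "series": [
    [0.2, [0, 0, -0.002], 0],
    [0.2, [0, 0, -0.004], 0],
    [0.2, [0, 0, -0.005], 0]
  ]
}}

```text
time: 15.8
tool_pos: [509.1, -142.0, 110.7]
tcp_rot: [-179.9, -0.1, -0.4]
ft_force: [2.5, -0.2, 3.7]
finger_gap: 30.0
```

{"name": "apply_moves", "arguments": {
  "series": [
    [0.2, [0, 0, -0.001], 0],
    [0.2, [0, 0, -0.002], 0]
  ]
}}

```text
time: 16.05
tool_pos: [509.4, -142.1, 109.7]
tcp_rot: [-179.9, -0.2, -0.4]
ft_force: [-1.3, 2.7, 15.4]
finger_gap: 29.2
```

{"name": "apply_moves", "arguments": {
  "series": [
    [0.2, [0, 0, 0.001], 0],
    [0.45, [0, 0, 0.001], 0],
    [0.5, [0, 0, 0.001], 0],
    [0.5, [0, 0, 0.001], 0]
  ]
}}

```text
time: 16.55
tool_pos: [509.1, -142.0, 110.3]
tcp_rot: [-179.9, -0.1, -0.4]
ft_force: [0.5, -0.0, -0.5]
finger_gap: 42.5
```

```bash
python3 - <<'E'
from h import *
np.set_printoptions(precision=1,suppress=True)
W=snap("wrist","w11");s=sense();print(s["tool_pos"],s["finger_gap"],s["ft_force"])
E
```

```text
[ 509.2 -142.   110.5] 42.42457777727263 [-0.4 -0.5  1.1]
```

View pics/w11.png

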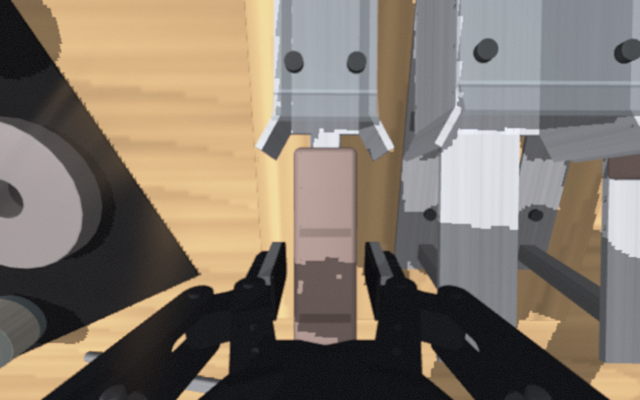

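{"name": "apply_moves", "arguments": {
  "series": [
    [0.5, [0, 0, 0.02], 0],
    [0.5, [0, 0, 0.06], 0],
    [0.2, [-0.04, 0, 0.08], 0],
    [0, [-0.09, 0, 0.08], 0],
    [0, [-0.1, 0, 0.08], 0]
  ]
}}

```text
time: 17.23
tool_pos: [407.1, -141.8, 190.1]
tcp_rot: [-179.9, -0.1, -0.4]
ft_force: [0.6, -0.0, 0.4]
finger_gap: 0.3
```

```bash
python3 - <<'E'
from h import *
np.set_printoptions(precision=1,suppress=True)
s=sense();print(s["tool_pos"],s["tcp_rot"],s["finger_gap"])
for x in(-265,-243,-124,-120):print(tcpfor("n",x,0,12))
W=snap("wrist","w12")
E
```

```text
[ 407.1 -141.8  190.1] [-179.9   -0.1   -0.4] 0.27795432808059445
[ 416.6 -143.5  139.7]
[ 437.8 -143.6  133.6]
[ 552.2 -144.3  100.8]
[ 556.  -144.3   99.7]
```

View pics/w12.png

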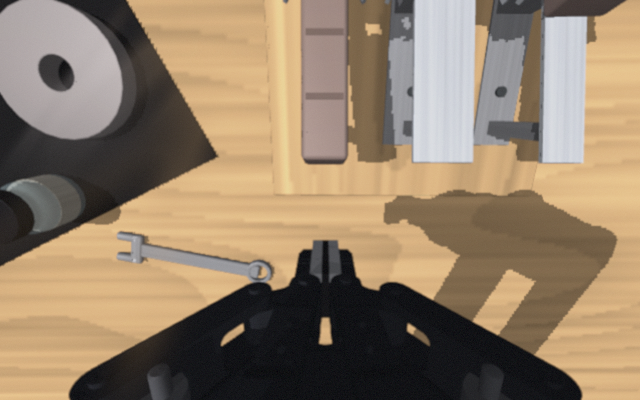

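{"name": "apply_moves", "arguments": {
  "series": [
    [0, [0.005, -0.001, -0.03], 0],
    [0, [0.009, -0.001, -0.05], 0],
    [0, [0.015, -0.001, -0.052], 0],
    [0, [0.022, -0.001, -0.054], 0],
    [0, [0.028, -0.001, -0.056], 0]
  ]
}}

```text
time: 17.9
tool_pos: [436.9, -143.3, 135.3]
tcp_rot: [-180.0, -0.2, -0.4]
ft_force: [-0.0, -0.5, 0.6]
finger_gap: -0.0
```

{"name": "apply_moves", "arguments": {
  "series": [
    [0, [0.007, 0, -0.002], 0],
    [0, [0.014, 0, -0.004], 0],
    [0, [0.021, 0, -0.006], 0],
    [0, [0.028, 0, -0.008], 0],
    [0, [0.035, 0, -0.01], 0]
  ]
}}

```text
time: 18.52
tool_pos: [472.3, -143.3, 125.1]
tcp_rot: [-180.0, -0.2, -0.4]
ft_force: [-0.1, -0.0, -0.0]
finger_gap: 0.3
```

```bash
python3 - <<'E'
from h import *
np.set_printoptions(precision=1,suppress=True)
s=sense();print(s["tool_pos"],s["ft_force"],w2c("n",s["tool_pos"]+np.array([11,0,-11])))
W=snap("wrist","w13")
E
```

```text
[ 472.3 -143.3  125.1] [-0.1 -0.  -0. ] [-207.4    0.5   13.4]
```

View pics/w13.png

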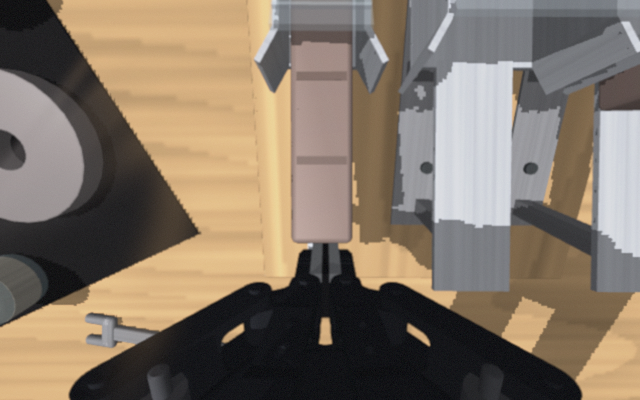

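{"name": "apply_moves", "arguments": {
  "series": [
    [0, [0.007, 0, -0.002], 0],
    [0, [0.014, 0, -0.004], 0],
    [0, [0.021, 0, -0.006], 0],
    [0, [0.028, 0, -0.008], 0],
    [0, [0.035, 0, -0.01], 0]
  ]
}}

```text
time: 19.2
tool_pos: [508.3, -143.3, 114.8]
tcp_rot: [-180.0, -0.2, -0.4]
ft_force: [0.1, -0.7, -0.2]
finger_gap: 0.2
```

{"name": "apply_moves", "arguments": {
  "series": [
    [0, [0.007, 0, -0.002], 0],
    [0, [0.014, 0, -0.004], 0],
    [0, [0.021, 0, -0.006], 0],
    [0, [0.028, 0, -0.008], 0],
    [0, [0.035, 0, -0.01], 0]
  ]
}}

```text
time: 19.82
tool_pos: [543.7, -143.2, 104.6]
tcp_rot: [-180.0, -0.2, -0.4]
ft_force: [-0.3, 0.1, -0.1]
finger_gap: 0.1
```

{"name": "apply_moves", "arguments": {
  "series": [
    [0, [0.003, 0, -0.0009], 0],
    [0, [0.006, 0, -0.0017], 0],
    [0, [0.008, 0, -0.0023], 0],
    [0, [0.0095, 0, -0.0027], 0]
  ]
}}

```text
time: 20.32
tool_pos: [553.3, -143.3, 102.0]
tcp_rot: [-180.0, -0.2, -0.4]
ft_force: [-0.7, 0.2, -0.5]
finger_gap: 0.0
```

{"name": "apply_moves", "arguments": {
  "series": [
    [0, [0.001, 0, -0.0003], 0],
    [0, [0.002, 0, -0.0006], 0]
  ]
}}

```text
time: 20.58
tool_pos: [555.3, -143.3, 101.4]
tcp_rot: [-180.0, -0.2, -0.4]
ft_force: [0.4, 0.3, 0.2]
finger_gap: 0.2
```

{"name": "apply_moves", "arguments": {
  "series": [
    [0, [0.001, 0, -0.0003], 0],
    [0, [0.002, 0, -0.0006], 0]
  ]
}}

```text
time: 20.82
tool_pos: [557.1, -143.3, 100.8]
tcp_rot: [-180.0, -0.2, -0.4]
ft_force: [-6.1, 0.6, 4.3]
finger_gap: -0.2
```

{"name": "apply_moves", "arguments": {
  "series": [
    [0, [0.0005, 0, -0.0001], 0],
    [0, [0.001, 0, -0.0003], 0]
  ]
}}

```text
time: 21.08
tool_pos: [557.3, -143.3, 100.7]
tcp_rot: [-180.0, -0.1, -0.4]
ft_force: [-10.0, 0.0, 9.2]
finger_gap: 0.2
```

{"name": "apply_moves", "arguments": {
  "series": [
    [0, [-0.025, 0, 0.007], 0],
    [0, [-0.04, 0, 0.06], 0],
    [0, [-0.03, 0, 0.12], 0],
    [0.5, [0, 0.05, 0.155], -0.06],
    [1, [0.02, 0.1, 0.155], -0.124]
  ]
}}

```text
time: 21.7
tool_pos: [580.1, -43.3, 260.3]
tcp_rot: [-180.0, -0.5, -7.8]
ft_force: [0.2, -0.2, 0.3]
finger_gap: 35.9
```

{"name": "apply_moves", "arguments": {
  "series": [
    [1, [0.02, 0.06, 0], 0],
    [1, [0.04, 0.12, 0], 0],
    [1, [0.06, 0.18, 0], 0],
    [1, [0.075, 0.24, 0], 0],
    [1, [0.08, 0.3, 0], 0]
  ]
}}

```text
time: 22.32
tool_pos: [660.7, 258.3, 259.9]
tcp_rot: [-180.0, -0.6, -7.8]
ft_force: [0.3, -1.1, 0.4]
finger_gap: 85.3
```

{"name": "apply_moves", "arguments": {
  "series": [
    [1, [0, 0, 0], 0],
    [1, [0, 0, 0], 0]
  ]
}}

```text
time: 22.58
tool_pos: [660.7, 258.5, 259.4]
tcp_rot: [-180.0, -0.5, -7.7]
ft_force: [1.1, 0.1, 0.2]
finger_gap: 85.5
```

```bash
python3 - <<'E'
from h import *
import pickle
np.set_printoptions(precision=1,suppress=True)
s=sense();print(s["tool_pos"],s["tcp_rot"],s["finger_gap"],s["time"])
W=snap("wrist","w14");crop(W,"w14c",260,100,400,280,4);pickle.dump(W,open("w14.pkl","wb"))
T=snap("top");crop(T,"t14",360,130,480,250,4)
E
```

```text
[660.7 258.5 259.4] [-180.    -0.5   -7.7] 85.54498600447602 22.575
```

View pics/w14c.png

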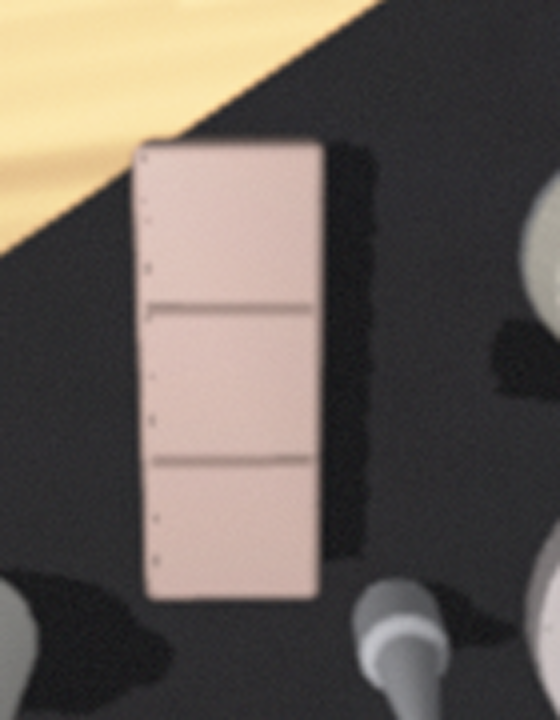

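View pics/t14.png

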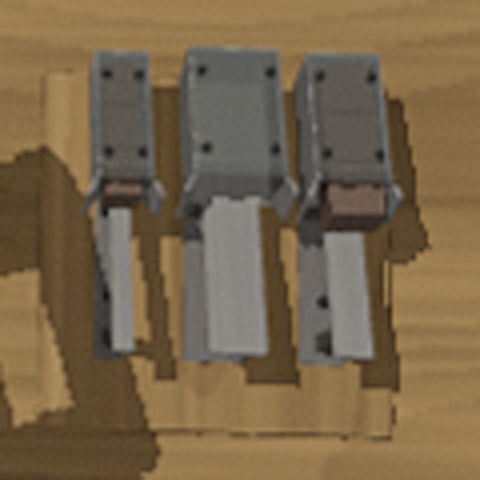

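```bash
python3 - <<'E'
from h import *
import pickle
from fitb import fit,w,n
W=pickle.load(open("w14.pkl","rb"))
c=lambda u,v:((u+.5)/4-.5+260,(v+.5)/4-.5+100)
print("wrist:")
fit([(W,w(1,1),c(138,147)),(W,w(1,-1),c(322,147)),(W,w(-1,-1),c(317,597)),(W,w(-1,1),c(150,597))],[640,268,-.15])
print(sense()["tool_pos"],sense()["tcp_rot"])
E
```

```text
narrow
[645.7 269.4] 8.326071888467622 [0.7 0.1 0.6 1.1 0.8 0.9 1.6 0.8 0.6 1.6 0.2 1.2 0.1 1.  0.3 0.5]
wide
[638.9 268.5] -6.792776211839628 [0.4 0.3 0.5 0.6 0.3 0.2 0.1 0.8 1.3 0.6 0.9 2.3 0.4 2.5 1.2 1.4]
wrist:
[638.8 270. ] -7.73292231786313 [1.3 0.6 1.3 0.6 0.7 1.  0.7 1. ]
[661.1 256.7 260.3] [-180.    -0.6   -7.9]
```

{"name": "apply_moves", "arguments": {
  "series": [
    [1, [-0.022, 0.012, -0.05], 0.002],
    [1, [-0.022, 0.012, -0.11], 0.002],
    [1, [-0.022, 0.012, -0.17], 0.002],
    [1, [-0.022, 0.012, -0.2], 0.002],
    [1, [-0.022, 0.012, -0.2], 0.002]
  ],
  "grip_force": 30
}}

```text
time: 23.4
tool_pos: [636.8, 266.6, 56.8]
tcp_rot: [179.9, -0.3, -7.9]
ft_force: [0.8, 0.4, 0.2]
finger_gap: 85.1
```

```bash
python3 - <<'E'
from h import *
np.set_printoptions(precision=1,suppress=True)
s=sense();print(s["tool_pos"],s["tcp_rot"],s["finger_gap"],s["time"])
W=snap("wrist","w15")
E
```

```text
[636.8 266.6  56.8] [179.9  -0.3  -7.9] 85.11759530702464 23.4
```

View pics/w15.png

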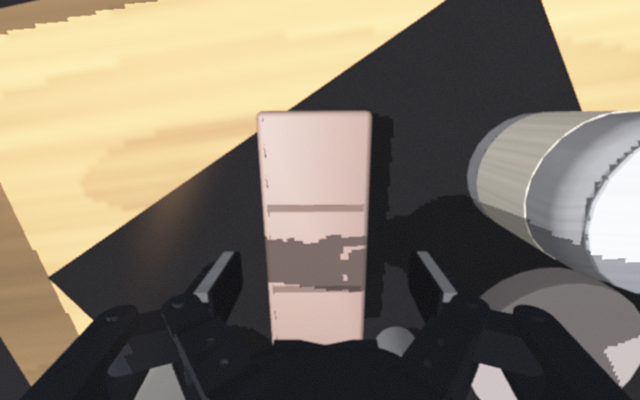

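{"name": "apply_moves", "arguments": {
  "series": [
    [1, [0.002, 0.0035, -0.01], 0],
    [1, [0.002, 0.0035, -0.025], 0],
    [1, [0.002, 0.0035, -0.034], 0],
    [1, [0.002, 0.0035, -0.034], 0]
  ]
}}

```text
time: 23.95
tool_pos: [639.6, 270.7, 24.3]
tcp_rot: [179.9, -0.4, -7.8]
ft_force: [0.6, -0.7, -0.8]
finger_gap: 85.3
```

{"name": "apply_moves", "arguments": {
  "series": [
    [0.8, [0, 0, 0], 0],
    [0.7, [0, 0, 0], 0],
    [0.6, [0, 0, 0], 0],
    [0.5, [0, 0, 0], 0],
    [0.5, [0, 0, 0], 0]
  ]
}}

```text
time: 24.58
tool_pos: [640.0, 270.9, 25.0]
tcp_rot: [180.0, -0.4, -7.8]
ft_force: [0.2, 1.2, 3.4]
finger_gap: 57.2
```

{"name": "apply_moves", "arguments": {
  "series": [
    [0.5, [0, 0, 0.008], 0],
    [0.5, [0, 0, 0.025], 0],
    [0.5, [0, 0, 0.06], 0],
    [0.5, [0, 0, 0.11], 0],
    [0.5, [0, 0, 0.16], 0]
  ]
}}

```text
time: 25.2
tool_pos: [639.5, 270.6, 186.7]
tcp_rot: [179.9, -0.4, -7.8]
ft_force: [0.6, 0.4, -5.3]
finger_gap: 57.5
```

{"name": "apply_moves", "arguments": {
  "series": [
    [0.5, [0, 0, 0.05], 0],
    [0.5, [0, -0.02, 0.06], 0]
  ]
}}

```text
time: 25.45
tool_pos: [641.4, 252.0, 253.6]
tcp_rot: [-179.8, -0.9, -7.7]
ft_force: [0.7, -0.4, -5.8]
finger_gap: 57.4
```

```bash
python3 - <<'E'
from h import *
np.set_printoptions(precision=1,suppress=True)
s=sense();print(s["tool_pos"],s["tcp_rot"],s["finger_gap"],s["ft_force"])
W=snap("wrist","w16");print(c2w("w",(-205,0,20)),c2w("w",(-205,0,0)))
E
```

```text
[641.4 252.  253.6] [-179.8   -0.9   -7.7] 57.417498395276155 [ 0.7 -0.4 -5.8]
[ 487.  -231.8  119.8] [ 481.4 -231.8  100.6]
```

View pics/w16.png

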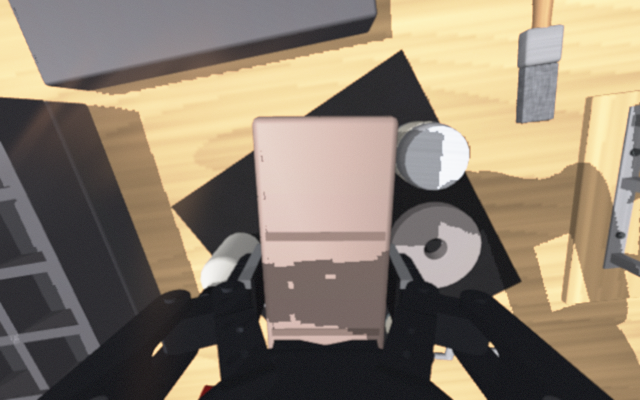

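{"name": "apply_moves", "arguments": {
  "series": [
    [0.5, [-0.01, -0.03, 0], 0.02],
    [0.5, [-0.025, -0.08, 0], 0.05],
    [0.5, [-0.04, -0.13, 0], 0.08],
    [0.5, [-0.055, -0.18, 0], 0.11],
    [0.5, [-0.07, -0.23, 0], 0.128]
  ]
}}

```text
time: 26.12
tool_pos: [569.2, 15.5, 249.7]
tcp_rot: [180.0, -0.6, -0.5]
ft_force: [0.8, -1.2, -5.6]
finger_gap: 57.4
```

{"name": "apply_moves", "arguments": {
  "series": [
    [0.5, [-0.015, -0.05, 0], 0],
    [0.5, [-0.03, -0.1, 0], 0],
    [0.5, [-0.05, -0.15, 0], 0],
    [0.5, [-0.065, -0.2, 0], 0],
    [0.5, [-0.075, -0.235, 0], 0]
  ]
}}

```text
time: 26.75
tool_pos: [491.5, -221.7, 247.6]
tcp_rot: [180.0, -0.4, -0.7]
ft_force: [0.5, 0.9, -5.2]
finger_gap: 57.8
```

{"name": "apply_moves", "arguments": {
  "series": [
    [0.5, [-0.003, -0.012, -0.02], 0],
    [0.5, [-0.003, -0.012, -0.035], 0],
    [0.5, [-0.003, -0.012, -0.035], 0]
  ]
}}

```text
time: 27.12
tool_pos: [486.9, -231.9, 209.1]
tcp_rot: [-179.8, -0.1, -0.6]
ft_force: [-0.2, -0.6, -6.1]
finger_gap: 57.5
```

```bash
python3 - <<'E'
from h import *
np.set_printoptions(precision=1,suppress=True)
s=sense();print(s["tool_pos"],s["tcp_rot"],s["finger_gap"],s["ft_force"])
W=snap("wrist","w17");print(c2w("w",(-200,0,20)))
E
```

```text
[ 486.9 -231.9  209.1] [-179.8   -0.1   -0.6] 57.49052137044004 [-0.2 -0.6 -6.1]
[ 491.8 -231.9  118.5]
```

View pics/w17.png

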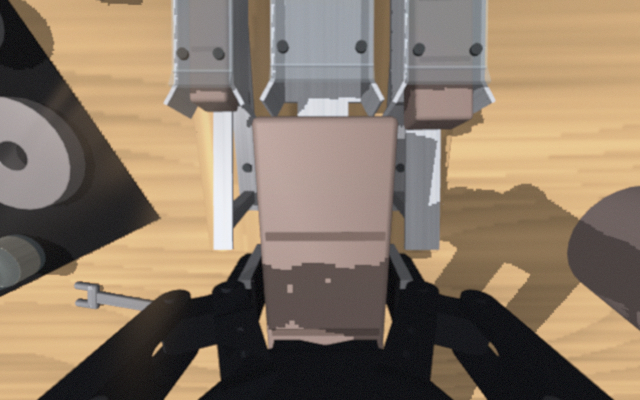

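{"name": "apply_moves", "arguments": {
  "series": [
    [0.5, [0.005, 0.0005, -0.025], 0],
    [0.5, [0.005, 0.0005, -0.045], 0],
    [0.5, [0.005, 0.0005, -0.056], 0],
    [0.5, [0.005, 0.0005, -0.06], 0],
    [0.5, [0.005, 0.0005, -0.063], 0]
  ]
}}

```text
time: 27.8
tool_pos: [493.2, -231.9, 148.3]
tcp_rot: [-179.9, -0.3, -0.6]
ft_force: [0.2, -0.1, -5.9]
finger_gap: 57.4
```

{"name": "apply_moves", "arguments": {
  "series": [
    [0.5, [0, 0, -0.002], 0],
    [0.5, [0, 0, -0.004], 0],
    [0.5, [0, 0, -0.006], 0],
    [0.5, [0, 0, -0.008], 0]
  ]
}}

```text
time: 28.3
tool_pos: [493.2, -231.9, 140.3]
tcp_rot: [-179.9, -0.3, -0.6]
ft_force: [0.1, 0.0, -6.1]
finger_gap: 57.2
```

{"name": "apply_moves", "arguments": {
  "series": [
    [0.5, [0, 0, -0.002], 0],
    [0.5, [0, 0, -0.004], 0],
    [0.5, [0, 0, -0.006], 0],
    [0.5, [0, 0, -0.008], 0]
  ]
}}

```text
time: 28.8
tool_pos: [493.8, -232.1, 133.1]
tcp_rot: [-179.9, -0.3, -0.6]
ft_force: [1.3, 2.0, 1.5]
finger_gap: 57.4
```

{"name": "apply_moves", "arguments": {
  "series": [
    [0.5, [0, 0, -0.002], 0],
    [0.5, [0, 0, -0.004], 0]
  ]
}}

```text
time: 29.05
tool_pos: [495.2, -232.4, 130.4]
tcp_rot: [-180.0, -0.5, -0.6]
ft_force: [5.1, 1.7, 4.0]
finger_gap: 57.5
```

{"name": "apply_moves", "arguments": {
  "series": [
    [0.5, [0, 0, -0.0015], 0],
    [0.5, [0, 0, -0.003], 0]
  ],
  "grip_force": 22
}}

```text
time: 29.3
tool_pos: [496.1, -232.6, 128.1]
tcp_rot: [180.0, -0.7, -0.6]
ft_force: [5.8, 1.4, 4.2]
finger_gap: 57.4
```

{"name": "apply_moves", "arguments": {
  "series": [
    [0.5, [0, 0, -0.0015], 0],
    [0.5, [0, 0, -0.003], 0]
  ]
}}

```text
time: 29.55
tool_pos: [497.0, -232.8, 125.7]
tcp_rot: [179.9, -0.8, -0.6]
ft_force: [6.0, 1.1, 4.5]
finger_gap: 57.4
```

```bash
python3 - <<'E'
from h import *
np.set_printoptions(precision=1,suppress=True)
s=sense();print(s["tool_pos"],s["tcp_rot"],s["finger_gap"],s["ft_force"])
W=snap("wrist","w18");S=snap("scene");crop(S,"s18",190,80,310,200,5)
E
```

```text
[ 497.  -232.8  125.7] [179.9  -0.8  -0.6] 57.43276423202502 [6.  1.1 4.5]
```

View pics/w18.png

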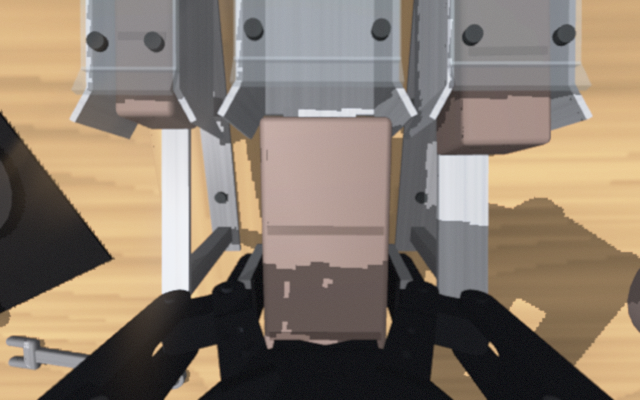

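View pics/s18.png

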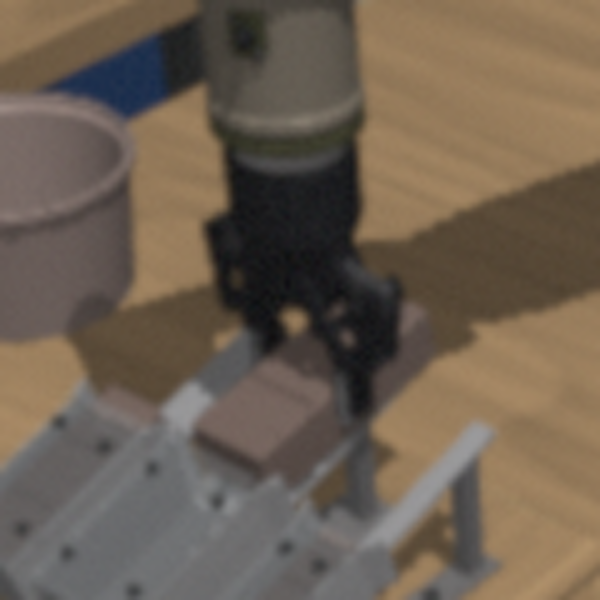

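{"name": "apply_moves", "arguments": {
  "series": [
    [0.5, [-0.001, 0, -0.0015], 0],
    [0.5, [-0.002, 0, -0.003], 0]
  ]
}}

```text
time: 29.9
tool_pos: [496.4, -233.5, 123.6]
tcp_rot: [179.8, -1.0, -0.6]
ft_force: [8.0, 1.8, 5.0]
finger_gap: 57.2
```

{"name": "apply_moves", "arguments": {
  "series": [
    [0.5, [0, 0, -0.0015], 0],
    [0.5, [-0.001, 0, -0.003], 0]
  ]
}}

```text
time: 30.15
tool_pos: [496.7, -233.8, 121.4]
tcp_rot: [179.8, -1.1, -0.6]
ft_force: [8.4, 2.3, 3.6]
finger_gap: 57.5
```

{"name": "apply_moves", "arguments": {
  "series": [
    [0.5, [0, 0.0005, -0.001], 0],
    [0.5, [0, 0.0005, -0.002], 0]
  ]
}}

```text
time: 30.4
tool_pos: [497.1, -233.8, 120.6]
tcp_rot: [179.7, -1.2, -0.6]
ft_force: [-1.7, 2.3, 16.7]
finger_gap: 57.9
```

{"name": "apply_moves", "arguments": {
  "series": [
    [0.5, [0, 0, -0.001], 0]
  ]
}}

```text
time: 30.52
tool_pos: [497.1, -233.8, 120.6]
tcp_rot: [179.7, -1.2, -0.6]
ft_force: [-0.4, 3.6, 12.1]
finger_gap: 57.3
```

```bash
python3 - <<'E'
from h import *
np.set_printoptions(precision=1,suppress=True)
s=sense();print(s["tool_pos"],s["ft_force"],w2c("w",s["tool_pos"]))
W=snap("wrist","w19");S=snap("scene");crop(S,"s19",190,80,310,200,5)
E
```

```text
[ 497.1 -233.8  120.6] [-0.4  3.6 12.1] [-195.5   -1.9   23.6]
```

View pics/w19.png

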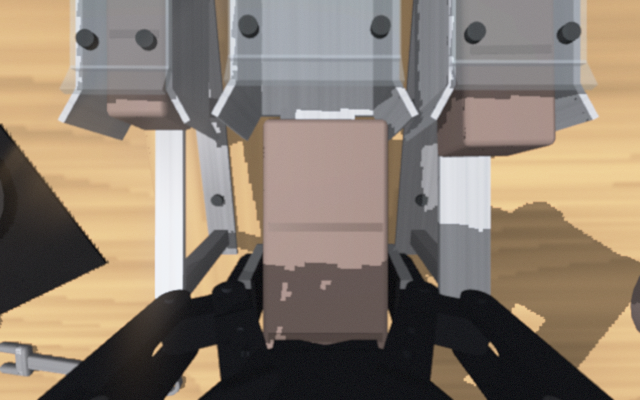

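View pics/s19.png

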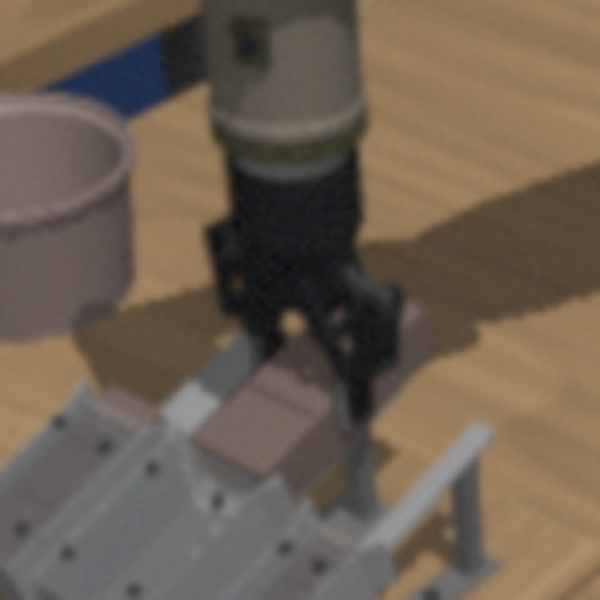

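{"name": "apply_moves", "arguments": {
  "series": [
    [0.5, [0, 0, 0.001], 0],
    [0.7, [0, 0, 0.001], 0],
    [0.85, [0, 0, 0.001], 0],
    [0.85, [0, 0, 0.001], 0],
    [0.85, [0, 0, 0.001], 0]
  ]
}}

```text
time: 31.25
tool_pos: [497.0, -233.9, 121.5]
tcp_rot: [179.7, -1.2, -0.6]
ft_force: [0.1, -0.5, 0.4]
finger_gap: 72.5
```

```bash
python3 - <<'E'
from h import *
np.set_printoptions(precision=1,suppress=True)
s=sense();print(s["tool_pos"],s["ft_force"],s["finger_gap"])
W=snap("wrist","w20");S=snap("scene");crop(S,"s20",190,80,310,200,5)
E
```

```text
[ 497.  -233.9  121.5] [ 0.1 -0.5  0.4] 72.48423667661268
```

View pics/w20.png

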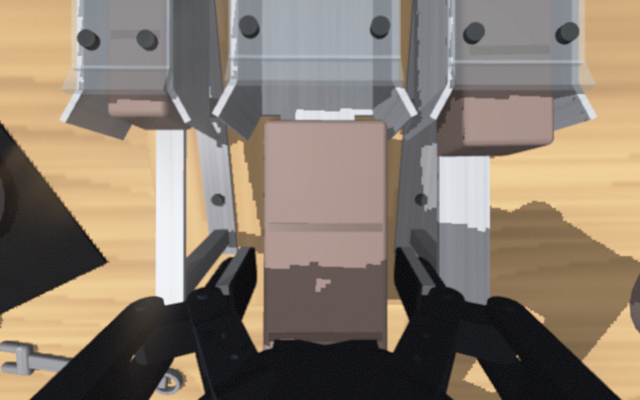

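{"name": "apply_moves", "arguments": {
  "series": [
    [0.85, [0, 0, 0.02], 0],
    [0.85, [0, 0, 0.07], 0],
    [0.5, [-0.03, 0, 0.095], 0],
    [0, [-0.08, 0.001, 0.095], 0],
    [0, [-0.11, 0.001, 0.095], 0]
  ]
}}

```text
time: 31.98
tool_pos: [385.7, -232.8, 217.0]
tcp_rot: [179.7, -1.2, -0.6]
ft_force: [-0.4, -0.3, -0.3]
finger_gap: 18.3
```

```bash
python3 - <<'E'
from h import *
np.set_printoptions(precision=1,suppress=True)
s=sense();print(s["tool_pos"],s["tcp_rot"],s["finger_gap"])
for x in(-290,-270,-155,-150):print(tcpfor("w",x,0,15))
W=snap("wrist","w21")
E
```

```text
[ 385.7 -232.8  217. ] [179.7  -1.2  -0.6] 18.30242817302896
[ 392.9 -231.3  149.5]
[ 412.1 -231.4  143.9]
[ 522.6 -232.1  112.2]
[ 527.4 -232.1  110.9]
```

View pics/w21.png

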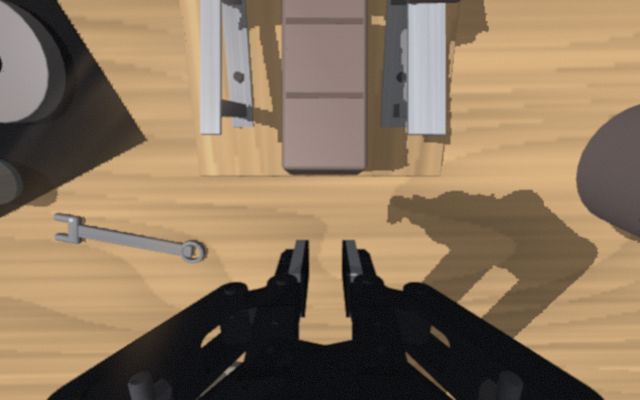

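{"name": "apply_moves", "arguments": {
  "series": [
    [0, [0.002, 0, -0.03], 0],
    [0, [0.005, 0, -0.067], 0],
    [0, [0.011, 0, -0.069], 0],
    [0, [0.017, 0, -0.071], 0],
    [0, [0.023, 0, -0.073], 0]
  ]
}}

```text
time: 32.65
tool_pos: [408.0, -233.4, 145.3]
tcp_rot: [179.6, -1.2, -0.6]
ft_force: [-0.1, -1.0, 0.8]
finger_gap: -0.3
```

{"name": "apply_moves", "arguments": {
  "series": [
    [0, [0.006, 0, -0.002], 0],
    [0, [0.012, 0, -0.004], 0],
    [0, [0.018, 0, -0.006], 0],
    [0, [0.025, 0, -0.008], 0],
    [0, [0.032, 0, -0.01], 0]
  ]
}}

```text
time: 33.28
tool_pos: [440.4, -233.4, 135.1]
tcp_rot: [179.6, -1.2, -0.6]
ft_force: [-0.3, 1.0, 2.3]
finger_gap: -0.2
```

```bash
python3 - <<'E'
from h import *
np.set_printoptions(precision=1,suppress=True)
s=sense();print(s["tool_pos"],s["ft_force"],w2c("w",s["tool_pos"]+np.array([11,0,-11])))
W=snap("wrist","w22")
E
```

```text
[ 440.4 -233.4  135.1] [-0.3  1.   2.3] [-240.4   -1.8   14.3]
```

View pics/w22.png

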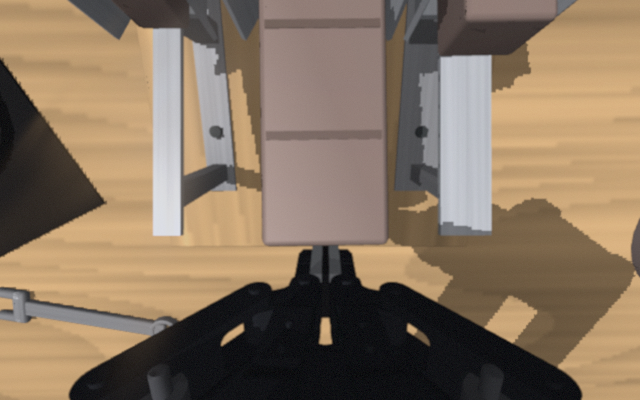

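Contact, straight. Remaining ≈ 87 mm in x.

{"name": "apply_moves", "arguments": {
  "series": [
    [0, [0.007, 0, -0.002], 0],
    [0, [0.014, 0, -0.004], 0],
    [0, [0.021, 0, -0.006], 0],
    [0, [0.028, 0, -0.008], 0],
    [0, [0.035, 0, -0.01], 0]
  ]
}}

```text
time: 33.95
tool_pos: [476.4, -233.3, 124.7]
tcp_rot: [179.6, -1.2, -0.6]
ft_force: [-0.7, 0.4, -0.7]
finger_gap: -0.2
```

{"name": "apply_moves", "arguments": {
  "series": [
    [0, [0.007, 0, -0.002], 0],
    [0, [0.014, 0, -0.004], 0],
    [0, [0.021, 0, -0.006], 0],
    [0, [0.028, 0, -0.008], 0],
    [0, [0.035, 0, -0.01], 0]
  ]
}}

```text
time: 34.58
tool_pos: [511.8, -233.3, 114.6]
tcp_rot: [179.6, -1.2, -0.6]
ft_force: [-0.1, 0.6, -0.3]
finger_gap: -0.0
```

{"name": "apply_moves", "arguments": {
  "series": [
    [0, [0.004, 0, -0.0011], 0],
    [0, [0.008, 0, -0.0023], 0],
    [0, [0.011, 0, -0.0031], 0],
    [0, [0.013, 0, -0.0037], 0]
  ]
}}

```text
time: 35.08
tool_pos: [524.9, -233.3, 110.9]
tcp_rot: [179.6, -1.2, -0.6]
ft_force: [-0.2, 0.6, 0.0]
finger_gap: -0.0
```

{"name": "apply_moves", "arguments": {
  "series": [
    [0, [0.001, 0, -0.0003], 0],
    [0, [0.002, 0, -0.0006], 0]
  ]
}}

```text
time: 35.33
tool_pos: [526.9, -233.3, 110.3]
tcp_rot: [179.6, -1.2, -0.6]
ft_force: [-2.3, 0.2, 1.3]
finger_gap: 0.4
```

{"name": "apply_moves", "arguments": {
  "series": [
    [0, [0.001, 0, -0.0003], 0],
    [0, [0.002, 0, -0.0006], 0]
  ]
}}

```text
time: 35.58
tool_pos: [527.4, -233.3, 110.0]
tcp_rot: [179.7, -1.0, -0.6]
ft_force: [-14.3, 2.2, 13.2]
finger_gap: -0.1
```

Home (force against the stop). Back off, clear the view and check.

{"name": "apply_moves", "arguments": {
  "series": [
    [0, [-0.01, 0, 0.003], 0],
    [0, [-0.05, 0, 0.04], 0],
    [0, [-0.07, 0, 0.1], 0],
    [0, [-0.06, 0.01, 0.13], 0],
    [0, [-0.06, 0.01, 0.13], 0]
  ]
}}

```text
time: 36.2
tool_pos: [469.2, -224.0, 244.1]
tcp_rot: [179.4, -1.4, -0.6]
ft_force: [0.9, -0.0, -0.5]
finger_gap: 0.2
```

```bash
python3 - <<'E'
from h import *
np.set_printoptions(precision=1,suppress=True)
s=sense();print(s["tool_pos"],s["time"])
W=snap("wrist","w23");S=snap("scene","s23")
for k,L,wd,h in(("n",120,15,30),("w",150,29,40),("m",135,22,36)):
    print(k,proj(W,[c2w(k,(-L,wd,h)),c2w(k,(-L,-wd,h))]).round(0).tolist())
crop(S,"s23c",170,100,320,230,5); crop(W,"w23c",160,20,480,180,2.5)
E
```

```text
[ 469.2 -224.   244.1] 36.2
n [[214.0, 86.0], [248.0, 86.0]]
w [[297.0, 116.0], [365.0, 116.0]]
m [[407.0, 100.0], [457.0, 99.0]]
```

View pics/w23.png

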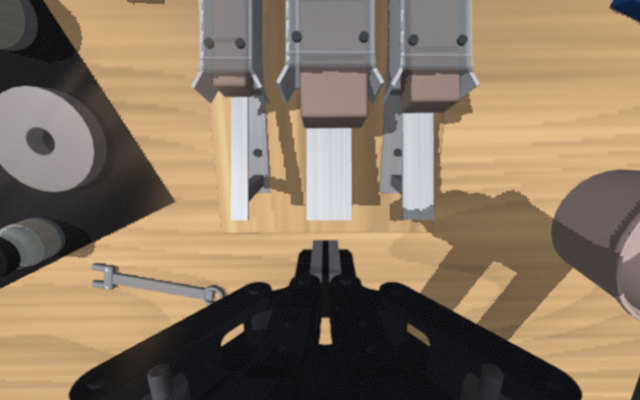

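View pics/s23.png

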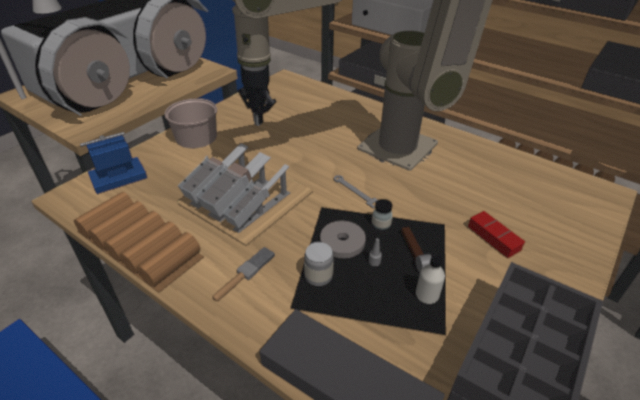

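View pics/w23c.png

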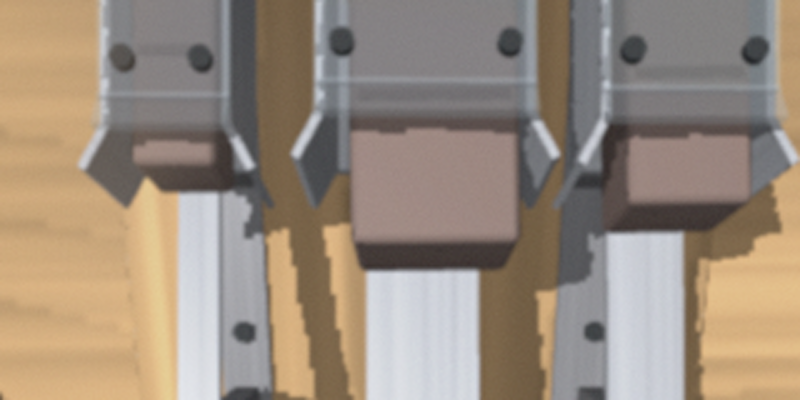

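```bash
python3 -c "
from bench import hand_in
print(hand_in())"
```

```text
the job is handed in; nothing more can be done
None
```

All three bars are home in their chutes, and I handed the job in at about 36 s of the 72 s allowed.

- **Order and method:** I pushed the medium bar down first. I then lifted the narrow bar off the wide one, laid it on its tongue and pushed it home, and did the wide bar last.
- **Against the stop:** each bar reached its stop within about 1.5 mm of the position I had worked out. The largest wrist force I read was about 20 N, at the final pushes against the stops. Setting the narrow and wide bars down reached about 16 to 17 N.
- **Last picture check:** in the final wrist picture the tail edges of the narrow, wide and medium bars sat at rows 86, 116 and 100. The rows I predicted for bars fully home were 86, 116 and 99.5.
- **Rest of the bench:** the final scene picture shows the clutter and the red look-alike where they were, judged by eye. The arm was clear of everything.
- **Small disagreements:** the cameras differed by about 1 to 2 mm on where the chutes' centre lines lie. Compared with the commanded position, the tool crept a few mm down the slope while I set the wide bar down. The walls allow more than either, and no check failed.

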